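# Rebuild the swap-table chassis

## Robot

A 6-joint arm with a two-finger parallel gripper is mounted at the origin on the work surface. World frame = base frame: x ahead of the robot, y to its left, z up, the work surface at z = 0. Lengths are in m, angles in rad, forces in N, time in s.
With the tool pointing down it reaches from about 0.275 to 0.825 m from the base axis. Payload 4.9 kg.
Tool frame: the origin (TCP) lies at the very end of the fingers, on their centre line; the grasp point (between the pads) lies 19 mm behind it (manip.grasp_offset is the distance from the TCP to the grasp point, in m); z points along the fingers, y is the direction in which the jaws open and shut (so a half turn about z gives the same grasp; the last joint's range is limited). The gripper opens to 85 mm and grips with 20 to 120 N. Pads are 22 mm wide; open, the fingers measure 114 mm over their backs; the gripper's body (76 mm by 85 mm) begins 54 mm behind the grasp point. The pads swing forward as they close: fully open they stand 13 mm farther back than shut.
Start: joints at [-1.445, 0.326, -0.193, 1.052, 0, 1.437], TCP at [0.141, -0.532, 0.231] pointing down, gripper open.
Joint ranges: [-2.65, 2.65], [-0.97, 1.79], [-1.3, 1.35], [-1.93, 2.1], [-1.47, 1.37], [-3.14, 3.14]. Speed limits (rad/s): [2.57, 2.57, 3.14, 3.14, 3.14, 3.14].

## Interface

Orientations are given as [roll, pitch, yaw] about the fixed x, y, z axes, in that order (R = Rz(yaw) Ry(pitch) Rx(roll)).
In Python, from cell import manip gives the robot as it stands. The module is installed in compiled form; this text tells all that it offers.
- The arm moves only by the shell command python3 -m crank 'ROWS' [FORCE]. ROWS is a JSON object of lists of equal length, an entry for each row: "slide": the shift along the world's x, y, z in cm, a list of three; "delta_rot": the turn, a rotation vector about the world's x, y, z in rad, a list of three; "jaw": the finger opening in cm, from 0 to 8.54. A call has 1 to 20 rows; each row shifts and turns the pose as measured when the row begins; what a row does not reach is not made up. A row lasts 1/12 s, in which the tool goes at most 41.7 mm and 7.16 degrees, less where a joint would pass 70% of its speed; a pose out of reach is approached as far as the arm can. A call is refused whole if a number of a shift passes 4.17 or a number of a turn 0.125, either way. A call with a gripper value outside its range is refused whole. The fingers move at their own pace and stop on an object; FORCE is the grip in N (left out, the last holds). Time passes only in rows, so rows that do not move let the fingers close. It gives the time, the measured TCP pose, the force and the opening at its end, in the units of the state.
- manip.state(): the state, without advancing time (a new reading comes with each control period).
- manip.snapshot(name): name is "scene" or "top" or "wrist"; returns (picture, depth): 400x640x3 uint8, blue, green, red; 400x640 float32, m along the optical axis (not along the pixel's ray), 0 where there is no reading.
- manip.camera_model(name): a dict with "mtx" (3x3 intrinsics, pixels), "dist" ([k1, k2, p1, p2, k3] as OpenCV has them; the pictures are not rectified), "pose" (4x4, takes a point from camera to world coordinates). Camera axes: x right, y up, looking along -z (the intrinsics and any distortion apply to the point x, -y, -z); pixel columns grow to the right and rows downward; lengths in m; the calibration is good to about 2 mm. A picture is of the moment at which its call begins: read the wrist's pose just before it. camera_model takes no time and is no camera call; for the wrist camera it gives the pose at the moment of the call.
- manip.finish_job(): hands the job in, once; it reports no verdict.
The state is a dict: "clock": time; "q": joint angles; "joint_velocities": joint speeds; "tau": joint torques, N m; "ee_pos": TCP position; "tool_rot": TCP orientation; "wrist_force": force on the tool from outside, world axes, zero at the start; "moment": the same for the moment, N m; "width": opening from 0.0 (shut) to 1.0 (fully open).
Only numpy, scipy, OpenCV 4.12 (cv2) and the standard library are available. Lean on these libraries where they do the work, as an engineer would, in place of code of your own. Each camera call takes 0.05 s, during which the arm holds its last target.

## Task

Push the open chassis round on its bolted corner, about a quarter turn, until it is fully home against its stop. Then lower the circuit board down over all four posts onto the lower shoulders and the cover plate with the handle over the same posts onto the upper shoulders, setting each down gently rather than letting it fall, and finally push the little hold-down latch round as far as it goes, so that its bar lies over the cover. Leave the other things on the table where they are.

Things in the scene. Friction and masses are not known exactly. Their poses are not given: they have to be found in the camera images.
- chassis (a joint): swing of the chassis about its bolted corner, rad; grows anticlockwise seen from above. 0 to 0.3 at the start, 1.571 = fully home (it stops there; push at most a few mm further). Stays where it is left; some 3 to 4 N at push_wall move it (friction 0.45 N m, light damping).
- pivot: low fixed steel foot (its plate 6 mm high) under the bolted corner of the chassis; origin on the swing axis at table level. A rubber-faced stop block 40 mm high stands 100 to 130 mm towards its -x, on its -y side (y -23 to 0 mm). Position and yaw (within 0.2 rad) vary. At chassis joint 0 the axes of the chassis are parallel to the foot's.
- tray_corner (a point): the lower corner of the chassis on its swing axis, at table level; axes as the chassis. The chassis is an open aluminium tray reaching from here 180 mm along its x and 150 mm along its y; walls 4 mm thick, top edge 50 mm and underside 7 mm above the table. At home its x points left (about world +y), its y towards the robot.
- post_centre (a point): centre of the chassis's four stepped posts, on the tray floor (11 mm above the table), at chassis x 88, y 88 mm; axes as the chassis. Each post: 26 mm thick up to the lower shoulder (60 mm above the table), 14 mm up to the upper shoulder (100 mm), then a 7 mm pin with a conical tip, 118 mm. Posts at x, y (mm from here): (-60,-40), (-60,40), (60,-27), (60,27).
- push_wall (a point): point on the outside of the chassis wall that is to be pushed: in the wall lying along the chassis's x at y = 0 (it faces the chassis's -y), 130 mm from the swing axis, 30 mm above the table; axes as the chassis. Pushing here along the chassis's +y swings it home. No post stands within 35 mm of this wall and nothing but low parts is behind it.
- board_seat (a point): centre of the post pattern at the lower shoulders (60 mm above the table), axes as the chassis; the seated board's origin and axes coincide with it
- cover_seat (a point): centre of the post pattern at the upper shoulders (100 mm above the table), axes as the chassis; the seated cover's origin and axes coincide with it
- board: green circuit board 156 x 116 x 5 mm, four 18 mm holes, dark transformer block in its centre (40 mm along x, 36 along y, top 33 mm above the underside); 12 mm capacitors, top at 21 mm, in rows at y = -43 and 43; beside the block in x free. Origin: centre of underside, z up. Holes at the same x, y as the posts: fits only one way. 0.28 kg; flat on the table on the right in one of two places (cover in the other), yaw within 0.4 rad.
- cover: aluminium cover plate 156 x 116 x 4 mm with vent slots, four 10 mm holes and a black bridge handle in its middle: bar 70 mm long along y, 12 mm wide in x, 28 to 38 mm above the underside, on feet at y = -30 and 30 mm. Origin: centre of underside, z up. Holes at the same x, y as the posts: fits only one way. 0.25 kg; flat on the table, yaw within 0.4 rad.
- latch (a joint): swing of the hold-down latch, rad, growing clockwise from above: 0 to 0.5 at the start (open, clear of the plates), 2.071 = closed (stops there), the bar then pointing along the chassis's -x, 3 mm above the cover's edge. At value a the bar points at angle (-1.071 - a) from the chassis's x axis. Stays where left; about 1 N at the peg moves it.
- latch_pivot (a point): on the latch's swing axis, at the bar's underside (107 mm above the table), at chassis x 196, y 88 mm; axes as the chassis. The latch bar is 46 mm long, 12 mm wide, 8 mm thick.
- latch_peg (a point): top centre (150 mm above the table) of the upright black push peg on the latch bar, 10 mm thick, 35 mm tall above the bar, 40 mm from the latch's swing axis
- screwdriver: bystander: screwdriver 150 mm long, lying; its origin at its middle underneath
- wrench: bystander: steel wrench 150 mm long, lying; origin at its middle underneath
- jar: bystander: glass jar, 60 mm across, 75 mm high; origin under its centre
- spool: bystander: grey spool, 64 mm across, 50 mm high, upright; origin under its centre
- meter: bystander: black hand-held meter 140 x 75 x 34 mm, lying; origin under its centre
- carton: bystander: closed cardboard carton 90 x 110 x 90 mm; origin under its centre
Things that resemble listed ones, but are neither listed nor needed, are in the scene too. Several things have the shape of the cover; the one meant has the colours described above.

How it is judged:
On the way, in this order (a step that is already met when the one before it is completed fails the run):
1. the chassis is swung fully home against its stop (value of joint chassis above 1.5 rad), for 0.2 s.
2. the board sits on the lower shoulders over all four posts (value of joint chassis above 1.5 rad and horizontal distance between board and board_seat below 0.005 m and z of board in the frame of board_seat between -0.003 and 0.003 m and angle between board's own z axis and vertical below 0.04 rad and angle between the x axis of board and the x axis of board_seat, either way round below 0.08 rad), for 0.2 s.
3. the cover sits on the upper shoulders over all four posts (all of step 2 and horizontal distance between cover and cover_seat below 0.005 m and z of cover in the frame of cover_seat between -0.003 and 0.003 m and angle between cover's own z axis and vertical below 0.04 rad and angle between the x axis of cover and the x axis of cover_seat, either way round below 0.08 rad), for 0.2 s.
4. the latch is swung closed over the cover (value of joint chassis above 1.5 rad and value of joint latch above 1.9 rad and horizontal distance between cover and cover_seat below 0.005 m and z of cover in the frame of cover_seat between -0.003 and 0.003 m and angle between cover's own z axis and vertical below 0.04 rad and angle between the x axis of cover and the x axis of cover_seat, either way round below 0.08 rad), for 0.2 s.
At the end, for the whole second after the job is handed in: The chassis is home (joint above 1.5 of 1.571 rad); board and cover are flat on their shoulders (within 3 mm in height, 5 mm sideways, 0.08 rad in yaw, 0.04 rad in tilt) and at rest; the latch is closed (joint above 1.9 of 2.071 rad) with its bar over the cover (all of step 4 and horizontal distance between board and board_seat below 0.005 m and z of board in the frame of board_seat between -0.003 and 0.003 m and angle between board's own z axis and vertical below 0.04 rad and angle between the x axis of board and the x axis of board_seat, either way round below 0.08 rad and linear speed of each of board, cover below 0.02 m/s and velocity of joint chassis between -0.05 and 0.05 rad/s); the robot touches nothing.
It fails at once if the board or the cover is let fall onto the posts (faster than 0.45 m/s within 60 mm of its seat) ((horizontal distance between board and board_seat below 0.03 m and z of board in the frame of board_seat below 0.06 m and linear speed of board above 0.45 m/s) or (horizontal distance between cover and cover_seat below 0.03 m and z of cover in the frame of cover_seat below 0.06 m and linear speed of cover above 0.45 m/s)).
It fails at once if a bystander is moved more than 30 mm (distance of any of screwdriver, wrench, jar, spool, meter, carton from where it was at the start of the episode above 0.03 m).
It also fails if it takes over 72 s, if anything falls off the work surface, if the arm or the gripper's body presses on something with over 40 N, if the wrist force passes 120 N, or if a joint passes its speed limit or range.

## Working session

There is one attempt and no reset: what is moved stays moved. The work goes in short steps, Python scripts to look and compute and a shell command to move; the robot and the scene stay as the last step left them, time stands still between calls to the robot, and variables do not carry over. Pictures are saved under pics/ and viewed, and the job is handed in when it is done.

```bash
mkdir -p pics; ls
python3 - <<'E'
from cell import manip
import cv2, json
print(manip.state())
for n in ("scene","top","wrist"):
    im,d=manip.snapshot(n); cv2.imwrite(f"pics/{n}0.png",im)
    import numpy as np; np.save(f"{n}0.npy",d)
    m=manip.camera_model(n); print(n,np.round(m["mtx"],1).tolist(),m["dist"],np.round(m["pose"],4).tolist(), (d==0).mean())
E
```

```text
pics
{'clock': 0.0, 'q': array([-1.44518946e+00,  3.26934405e-01, -1.93557365e-01,  1.05200216e+00,
       -1.91462846e-05,  1.43660678e+00]), 'joint_velocities': array([-8.80046876e-05, -2.81626871e-04,  1.45456214e-03, -1.79718770e-03,
        1.00813476e-03, -8.26206011e-04]), 'tau': array([ 1.94119180e-03, -4.43397760e+01,  2.62439901e+01,  1.54855067e-02,
       -4.28642295e-05, -5.55317840e-06]), 'ee_pos': array([ 0.14122526, -0.5309718 ,  0.23051706]), 'tool_rot': array([-3.13990775e+00, -2.08143706e-04,  2.59796258e-01]), 'wrist_force': array([ 0.21725762,  0.15035297, -0.46738009]), 'moment': array([-0.01713585, -0.03096875, -0.04048437]), 'width': 1.0033034000399674}
scene [[368.7, 0.0, 317.1], [0.0, 368.7, 201.6], [0.0, 0.0, 1.0]] [-0.01872646  0.          0.          0.          0.        ] [[0.0963, -0.5897, 0.8019, 1.3497], [0.9953, 0.0535, -0.0802, -0.0191], [0.0044, 0.8059, 0.5921, 0.7366], [0.0, 0.0, 0.0, 1.0]] 0.00395703125
top [[509.7, 0.0, 318.7], [0.0, 509.7, 202.3], [0.0, 0.0, 1.0]] [0.02279807 0.         0.         0.         0.        ] [[0.0255, 0.9802, -0.1966, 0.1475], [-0.9997, 0.0262, 0.001, 0.0639], [0.0061, 0.1965, 0.9805, 1.8165], [0.0, 0.0, 0.0, 1.0]] 0.00406640625
wrist [[340.8, 0.0, 324.5], [0.0, 340.8, 201.4], [0.0, 0.0, 1.0]] [-0.07034151  0.          0.          0.          0.        ] [[0.2568, 0.9192, 0.2985, 0.2171], [-0.9665, 0.2443, 0.0792, -0.5112], [-0.0002, -0.3088, 0.9511, 0.3732], [0.0, 0.0, 0.0, 1.0]] 0.00384375
```

View pics/top0.png

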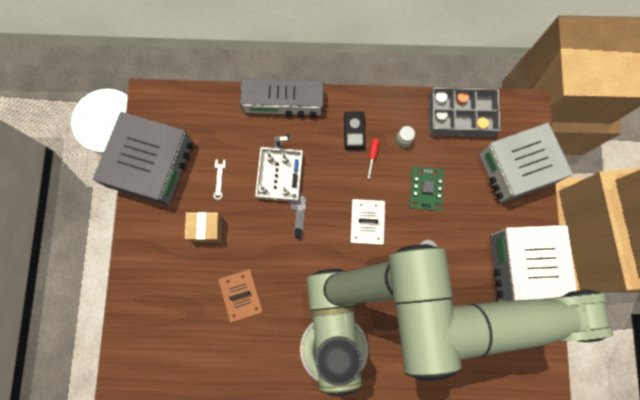

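View pics/scene0.png

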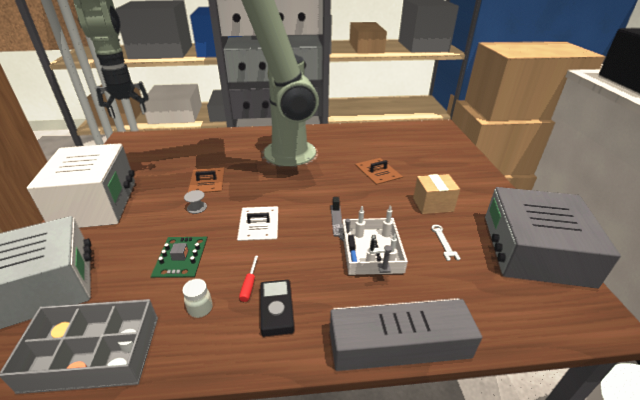

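View pics/wrist0.png

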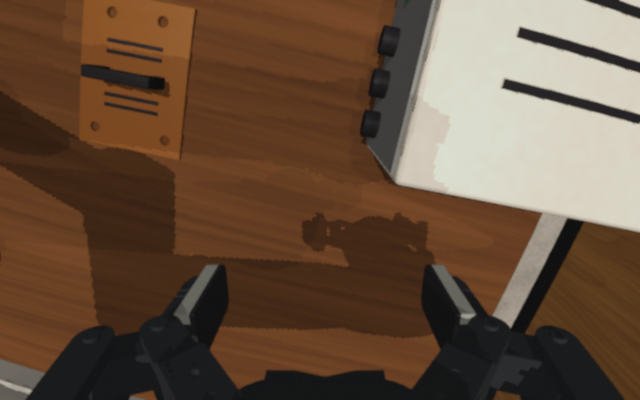

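```bash
cat > h.py <<'E'
import numpy as np, cv2
from cell import manip
def snap(n,name=None):
    m=manip.camera_model(n); im,d=manip.snapshot(n)
    if name: cv2.imwrite(f"pics/{name}.png",im)
    return im,d,m
def plane(m,uv,z):
    """pixels -> world points on plane z"""
    uv=np.asarray(uv,float).reshape(-1,1,2)
    p=cv2.undistortPoints(uv,m["mtx"],np.array(m["dist"]))[:,0]
    r=np.c_[p[:,0],-p[:,1],-np.ones(len(p))]@m["pose"][:3,:3].T
    o=m["pose"][:3,3]; z=np.broadcast_to(z,(len(r),))
    return o+r*((z-o[2])/r[:,2])[:,None]
def proj(m,P):
    P=np.asarray(P,float).reshape(-1,3)
    c=(P-m["pose"][:3,3])@m["pose"][:3,:3]
    return cv2.projectPoints(np.c_[c[:,0],-c[:,1],-c[:,2]],np.zeros(3),np.zeros(3),m["mtx"],np.array(m["dist"]))[0][:,0]
def cloud(m,d):
    v,u=np.mgrid[:d.shape[0],:d.shape[1]]
    p=cv2.undistortPoints(np.c_[u.ravel(),v.ravel()].astype(float).reshape(-1,1,2),m["mtx"],np.array(m["dist"]))[:,0]
    z=d.ravel(); c=np.c_[p[:,0]*z,-p[:,1]*z,-z]
    return (c@m["pose"][:3,:3].T+m["pose"][:3,3]).reshape(*d.shape,3)
def crop(im,u0,v0,u1,v1,s,name):
    c=cv2.resize(im[v0:v1,u0:u1],None,fx=s,fy=s,interpolation=cv2.INTER_CUBIC); cv2.imwrite(f"pics/{name}.png",c)
E
python3 - <<'E'
from h import *
im=cv2.imread("pics/top0.png"); crop(im,210,110,460,260,3,"t0c")
m=manip.camera_model("top")
for n,uv in dict(chassis=(280,175),stop=(300,225),cover=(368,222),board=(428,188),spool=(428,245),screw=(372,160),jar=(406,137),meter=(355,130),wrench=(219,180),carton=(202,227)).items(): print(n,plane(m,[uv],0.01)[0].round(3))
E
```

```text
chassis [0.608 0.206 0.01 ]
stop [0.425 0.127 0.01 ]
cover [ 0.442 -0.117  0.01 ]
board [ 0.573 -0.334  0.01 ]
spool [ 0.365 -0.331  0.01 ]
screw [ 0.673 -0.13   0.01 ]
jar [ 0.765 -0.256  0.01 ]
meter [ 0.787 -0.066  0.01 ]
wrench [0.583 0.427 0.01 ]
carton [0.409 0.476 0.01 ]
```

View pics/t0c.png

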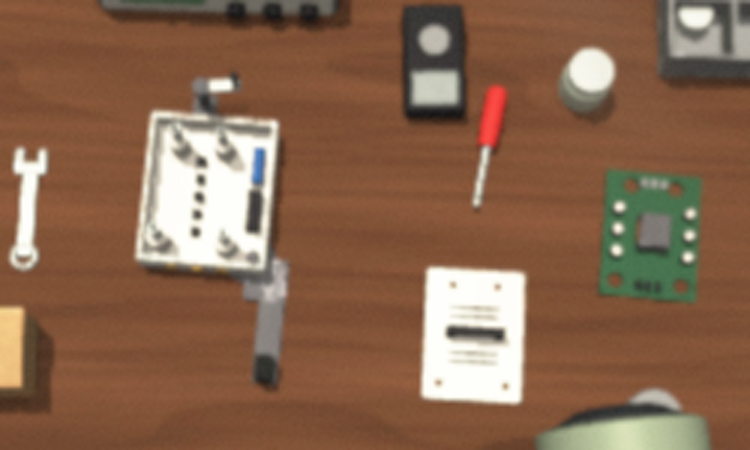

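Run:
```python
from h import *
for n in("top","scene"):
    m=manip.camera_model(n); d=np.load(n+"0.npy"); P=cloud(m,d)
    reg=(P[...,0]>0.48)&(P[...,0]<0.78)&(P[...,1]>0.09)&(P[...,1]<0.33)
    k=reg&(P[...,2]>0.043)&(P[...,2]<0.056)
    Q=P[k]; print(n,k.sum(), np.percentile(P[reg][:,2],[1,20,50,95,99.5]).round(4))
    s=np.zeros((300,300),np.uint8)
    r=cv2.minAreaRect((Q[:,:2]*1000).astype(np.float32)); print(r,cv2.boxPoints(r).round(1).tolist())
    # plot
    img=np.zeros((600,600),np.uint8)
    R=P[(P[...,0]>0.35)&(P[...,0]<0.8)&(P[...,1]>0.05)&(P[...,1]<0.35)&(P[...,2]>0.012)]
    for x,y,z in R: cv2.circle(img,(int((0.4-y)*1500),int((0.8-x)*1300)),2,int(min(255,60+z*1500)),-1)
    cv2.imwrite(f"pics/map_{n}.png",img)
```

```text
top 311 [-0.0103 -0.0019  0.0049  0.0575  0.1184]
((617.0281982421875, 207.4062957763672), (150.1497344970703, 209.80514526367188), 86.68636322021484) [[508.0, 138.5], [717.4000244140625, 126.4000015258789], [726.0999755859375, 276.29998779296875], [516.5999755859375, 288.3999938964844]]
scene 611 [-7.545e-01 -1.700e-03  7.000e-04  8.010e-02  1.262e-01]
((619.5953979492188, 210.7012939453125), (150.7106475830078, 212.6312713623047), 86.71711730957031) [[509.1000061035156, 141.60000610351562], [721.4000244140625, 129.39999389648438], [730.0999755859375, 279.79998779296875], [517.7999877929688, 292.0]]
```

View pics/map_top.png

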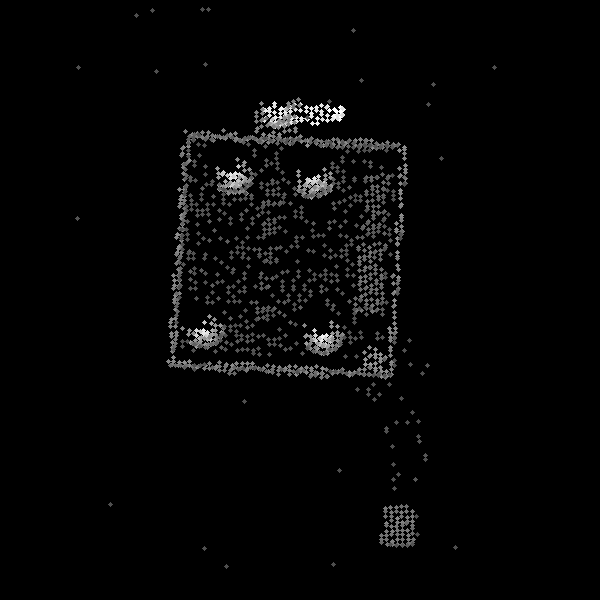

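```bash
python3 -m crank '{"slide":[[2.5,3.0,0],[2.5,3.0,0],[2.5,3.0,0],[2.5,3.0,0],[2.5,3.0,0],[2.5,3.0,0],[2.5,3.0,0],[2.5,3.0,0],[2.5,3.0,0],[2.5,3.0,0],[2.5,3.0,0],[2.5,3.0,0],[2.5,3.0,0],[2.5,3.0,0],[2.5,3.0,0],[2.5,3.0,0],[2.5,3.0,0],[2.5,3.0,0],[2.5,3.0,0],[2.5,3.0,0]],"delta_rot":[[0,0,0.11],[0,0,0.11],[0,0,0.11],[0,0,0.11],[0,0,0.11],[0,0,0.11],[0,0,0.11],[0,0,0.11],[0,0,0.11],[0,0,0.11],[0,0,0.11],[0,0,0.04],[0,0,0],[0,0,0],[0,0,0],[0,0,0],[0,0,0],[0,0,0],[0,0,0],[0,0,0]],"jaw":[0,0,0,0,0,0,0,0,0,0,0,0,0,0,0,0,0,0,0,0]}' 40
python3 - <<'E'
from h import *
im,d,m=snap("wrist","w1"); print(manip.state()["ee_pos"].round(4),m["pose"].round(3).tolist())
E
```

```text
clock: 1.82
ee_pos: [0.6508, 0.0971, 0.2263]
tool_rot: [-3.139, 0.002, 1.56]
wrist_force: [0.4, -0.9, 0.9]
width: 0.004
[0.6545 0.1032 0.2249] [[1.0, 0.01, 0.005, 0.651], [-0.011, 0.95, 0.312, 0.177], [-0.002, -0.312, 0.95, 0.369], [0.0, 0.0, 0.0, 1.0]]
```

View pics/w1.png

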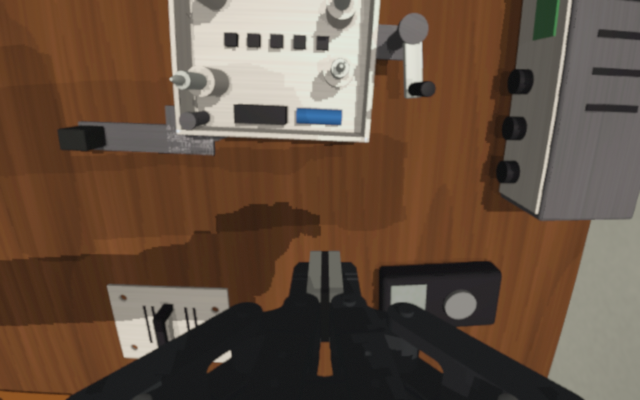

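Run:
```python
from h import *
im=cv2.imread("pics/w1.png"); crop(im,160,90,400,160,3,"w1c")
m=manip.camera_model("wrist")
P=plane(m,[(180,131),(369,141)],0.05); print(P.round(4), np.hypot(*(P[1]-P[0])[:2]))
print(plane(m,[(426,89)],0.15),plane(m,[(413,28)],0.115))
```

```text
[[0.5195 0.1488 0.05  ]
 [0.6954 0.1379 0.05  ]] 0.17632226332613293
[[0.71664463 0.18368746 0.15      ]] [[0.71497519 0.22428478 0.115     ]]
```

View pics/w1c.png

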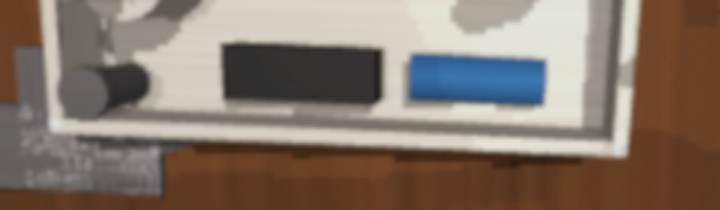

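```bash
python3 -m crank '{"slide":[[-0.5,-0.3,-3.9],[-0.5,-0.3,-3.9],[0,0,-3.9],[0,0,-3.9],[0,0,-3.0],[0,0,-0.5],[0,0,0]],"delta_rot":[[0,0,0],[0,0,0],[0,0,-0.05],[0,0,0],[0,0,0],[0,0,0],[0,0,0]],"jaw":[0,0,0,0,0,0,0]}' 40
python3 - <<'E'
from h import *
im,d,m=snap("wrist","w2"); s=manip.state(); print(s["ee_pos"].round(4),s["tool_rot"],s["wrist_force"].round(2))
P=plane(m,[(0,0)],0.05)
E
```

```text
clock: 2.45
ee_pos: [0.6448, 0.1024, 0.0256]
tool_rot: [3.139, -0.002, 1.522]
wrist_force: [0.4, -0.4, 0.1]
width: 0.001
[0.6447 0.1024 0.0261] [ 3.13875170e+00 -2.40130577e-03  1.52241696e+00] [-1.82  0.18  0.4 ]
```

View pics/w2.png

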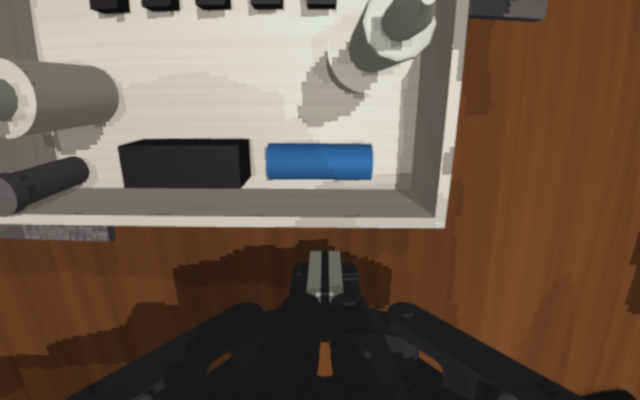

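Run:
```python
import numpy as np
C=np.array([0.5135,0.141]); p0=np.array([0.6448,0.1024])
for th in [-.053,.05,.15,.25,.35,.45,.55,.65,.75,.85,.95,1.05,1.15,1.25,1.35,1.45,1.52]:
    c,s=np.cos(th),np.sin(th); p=C+np.array([[c,-s],[s,c]])@[.13,-.012]
    print(th,p.round(4),((p-p0)*100).round(2)); p0=p
```

```text
-0.053 [0.6427 0.1221] [-0.21  1.97]
0.05 [0.6439 0.1355] [0.13 1.34]
0.15 [0.6438 0.1486] [-0.01  1.3 ]
0.25 [0.6424 0.1615] [-0.14  1.3 ]
0.35 [0.6397 0.1743] [-0.27  1.28]
0.45 [0.6358 0.1867] [-0.4   1.24]
0.55 [0.6306 0.1987] [-0.52  1.2 ]
0.65 [0.6243 0.2101] [-0.63  1.14]
0.75 [0.6168 0.2208] [-0.75  1.07]
0.85 [0.6083 0.2307] [-0.85  0.99]
0.95 [0.5989 0.2398] [-0.94  0.9 ]
1.05 [0.5886 0.2478] [-1.03  0.8 ]
1.15 [0.5776 0.2548] [-1.1  0.7]
1.25 [0.5659 0.2606] [-1.17  0.58]
1.35 [0.5537 0.2652] [-1.22  0.46]
1.45 [0.5411 0.2686] [-1.26  0.34]
1.52 [0.5321 0.2702] [-0.9   0.16]
```

```bash
python3 -m crank '{"slide":[[-0.1,1.0,0.2],[-0.1,1.0,0],[0.1,1.3,0],[0,1.3,0],[-0.1,1.3,0],[-0.3,1.3,0],[-0.4,1.2,0]],"delta_rot":[[0,0,0],[0,0,0],[0,0,0.1],[0,0,0.1],[0,0,0.1],[0,0,0.1],[0,0,0.1]],"jaw":[0,0,0,0,0,0,0]}' 40
python3 - <<'E'
from h import *
im,d,m=snap("wrist","w3"); s=manip.state(); print(s["ee_pos"].round(4),s["tool_rot"],s["wrist_force"].round(2))
E
```

```text
clock: 3.08
ee_pos: [0.6429, 0.1822, 0.0412]
tool_rot: [3.128, 0.02, 2.035]
wrist_force: [0.8, -5.2, -2.9]
width: 0.004
[0.6422 0.1854 0.0417] [3.12589834 0.01670471 2.04092845] [-1.04  1.58  0.92]
```

View pics/w3.png

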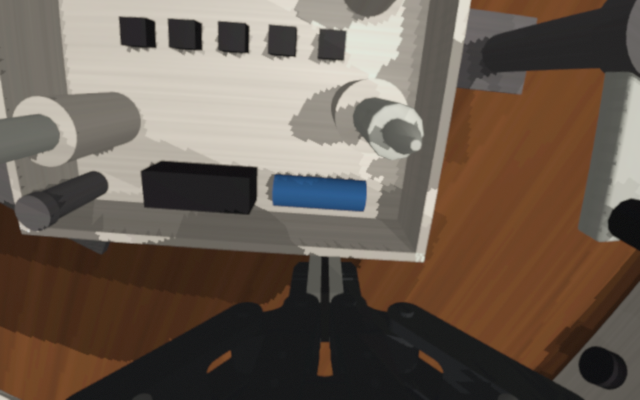

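```bash
python3 -m crank '{"slide":[[-0.6,1.1,-0.4],[-0.7,1.1,-0.3],[-0.8,1.1,-0.3],[-0.9,1.0,-0.2],[-1.0,0.9,-0.2],[-1.1,0.8,-0.1],[-1.0,0.6,0]],"delta_rot":[[0,0,0.08],[0,0,0.08],[0,0,0.1],[0,0,0.1],[0,0,0.1],[0,0,0.1],[0,0,0.1]],"jaw":[0,0,0,0,0,0,0]}' 40
python3 - <<'E'
from h import *
im,d,m=snap("wrist","w4"); s=manip.state(); print(s["ee_pos"].round(4),s["tool_rot"],s["wrist_force"].round(2))
E
```

```text
clock: 3.72
ee_pos: [0.5983, 0.2509, 0.0452]
tool_rot: [3.107, 0.056, 2.71]
wrist_force: [3.0, -2.2, -2.9]
width: 0.001
[0.5964 0.2524 0.0455] [3.10572121 0.05383927 2.71539445] [-1.71  0.69  0.8 ]
```

View pics/w4.png

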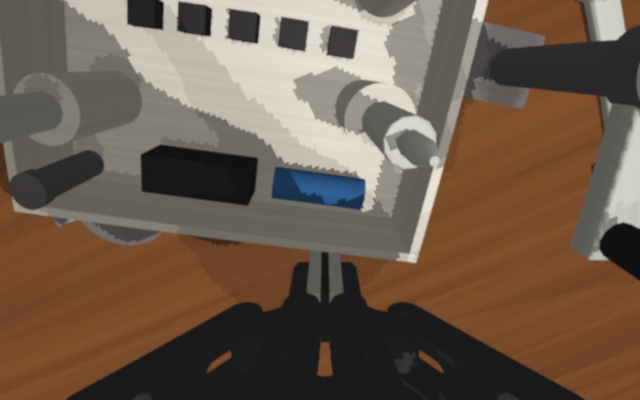

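```bash
cat >> h.py <<'E'
from scipy.spatial.transform import Rotation as Ro
def fix(yaw=None):
    s=manip.state(); r=s["tool_rot"]; R=Ro.from_euler("xyz",r)
    y=r[2] if yaw is None else yaw
    dv=(Ro.from_euler("xyz",[np.pi,0,y])*R.inv()).as_rotvec()
    print("pos",s["ee_pos"].round(4),"yaw",r[2].round(4),"rotfix",dv.round(3),"F",s["wrist_force"].round(1),"w",round(s["width"],3),"t",round(s["clock"],2)); return s
E
python3 -c "
from h import *
fix()"
```

```text
pos [0.5964 0.2524 0.0455] yaw 2.7154 rotfix [-0.01   0.064 -0.001] F [-1.7  0.7  0.8] w 0.0 t 3.77
```

```bash
python3 -m crank '{"slide":[[0.2,0,-1.0],[0,0,-1.0],[0,0,0]],"delta_rot":[[-0.01,0.03,0],[0,0.03,-0.05],[0,0,0]],"jaw":[0,0,0]}' 40
python3 -c "
from h import *
fix()"
```

```text
clock: 4.02
ee_pos: [0.6006, 0.2562, 0.032]
tool_rot: [3.133, 0.007, 2.658]
wrist_force: [0.1, 0.2, 0.2]
width: 0.003
pos [0.6006 0.2562 0.032 ] yaw 2.6578 rotfix [-0.004  0.01  -0.   ] F [0.1 0.2 0.2] w 0.003 t 4.02
```

```bash
python3 -m crank '{"slide":[[-1.0,0.5,-0.3],[-1.1,0.5,-0.3],[-1.1,0.4,-0.3],[-1.0,0.2,-0.3],[0,0,-0.2]],"delta_rot":[[0,0,0.09],[0,0.02,0.09],[0,0.02,0.09],[0,0.02,0.09],[0,0.01,0]],"jaw":[0,0,0,0,0]}' 40
python3 - <<'E'
from h import *
im,d,m=snap("wrist","w5"); fix()
E
```

```text
clock: 4.43
ee_pos: [0.5734, 0.2758, 0.0305]
tool_rot: [3.136, -0.031, 3.024]
wrist_force: [-0.4, -0.1, -0.2]
width: 0.002
pos [0.5746 0.2756 0.0304] yaw 3.0203 rotfix [-0.01 -0.03  0.  ] F [ 1.1  0.5 -0. ] w -0.004 t 4.48
```

View pics/w5.png

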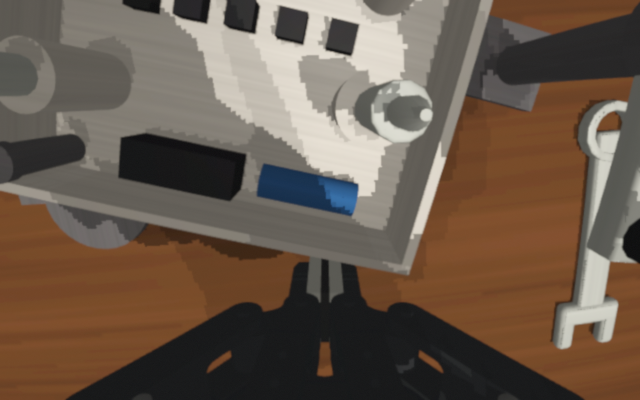

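```bash
python3 -m crank '{"slide":[[-0.8,0,0],[-0.9,-0.2,-0.2],[-0.9,-0.3,-0.2],[-0.9,-0.3,-0.2],[-0.7,-0.3,-0.1]],"delta_rot":[[0,-0.02,0],[0,0,0],[0,0,0.03],[0,0,0.03],[0,0,0.03]],"jaw":[0,0,0,0,0]}' 40
python3 - <<'E'
from h import *
im,d,m=snap("wrist","w6"); fix()
E
```

```text
clock: 4.9
ee_pos: [0.5453, 0.2677, 0.0302]
tool_rot: [3.122, 0.015, 3.097]
wrist_force: [4.5, 1.6, 0.7]
width: 0.003
pos [0.5437 0.267  0.03  ] yaw 3.0982 rotfix [-0.018  0.013 -0.   ] F [0.9 0.4 1.4] w -0.001 t 4.95
```

View pics/w6.png

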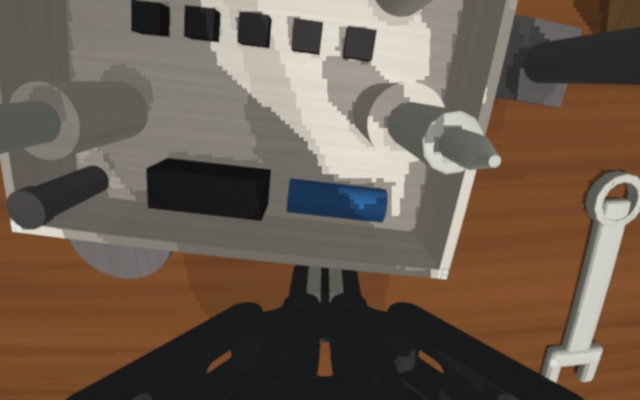

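```bash
python3 -m crank '{"slide":[[-0.5,0,0],[-0.6,-0.1,-0.1],[-0.6,-0.1,-0.1],[-0.5,0,0]],"delta_rot":[[0,0,0],[0,0,0],[0,0,0],[0,0,0]],"jaw":[0,0,0,0]}' 40
python3 - <<'E'
from h import *
im,d,m=snap("wrist","w7"); fix()
E
```

```text
clock: 5.28
ee_pos: [0.5311, 0.266, 0.0316]
tool_rot: [3.118, 0.031, 3.087]
wrist_force: [17.5, -3.1, -11.7]
width: 0.0
pos [0.5311 0.2659 0.0318] yaw 3.087 rotfix [-0.022  0.033 -0.   ] F [10.7 -0.5 -4. ] w -0.0 t 5.33
```

View pics/w7.png

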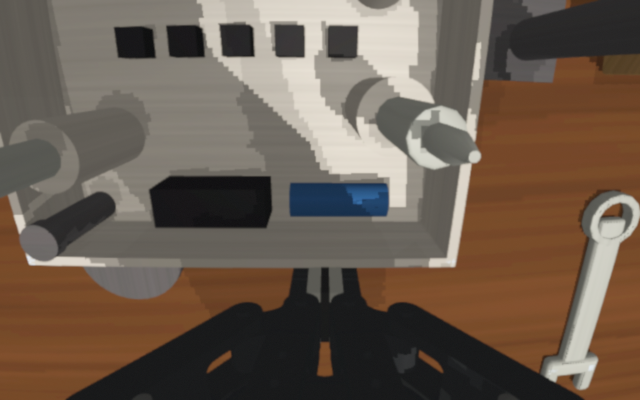

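```bash
python3 -m crank '{"slide":[[-0.3,0,0],[-0.2,0,0],[1.5,0,0],[2.0,0,0.5],[0,0,4],[0,0,4],[0,0,4],[-1,0,4],[-3,-0.6,2.5],[-4,-0.6,1],[-4,-0.6,0],[-3,-0.6,0],[0,0,0],[0,0,0]],"delta_rot":[[0,0,0],[0,0,0],[-0.02,0.03,0],[0,0,0],[0,0,0],[0,0,0],[0,0,0],[0,0,0],[0,0,0],[0,0,0],[0,0,0],[0,0,0],[0,0,0],[0,0,0]],"jaw":[0,0,0,0,0,0,0,0,0,0,0,0,0,0]}' 40
python3 - <<'E'
from h import *
im,d,m=snap("wrist","w8"); fix(); np.savez("w8.npz",d=d,**{k:np.array(v) for k,v in m.items()})
im,d,m=snap("top","t8"); crop(im,200,90,480,260,2.8,"t8c"); np.save("t8.npy",d)
E
```

```text
clock: 6.5
ee_pos: [0.3918, 0.233, 0.2299]
tool_rot: [-3.128, -0.026, 3.062]
wrist_force: [0.4, 0.5, -0.6]
width: 0.003
pos [0.3917 0.233  0.2296] yaw 3.0616 rotfix [ 0.012 -0.029 -0.   ] F [-0.9  0.1 -0.8] w 0.001 t 6.55
```

View pics/w8.png

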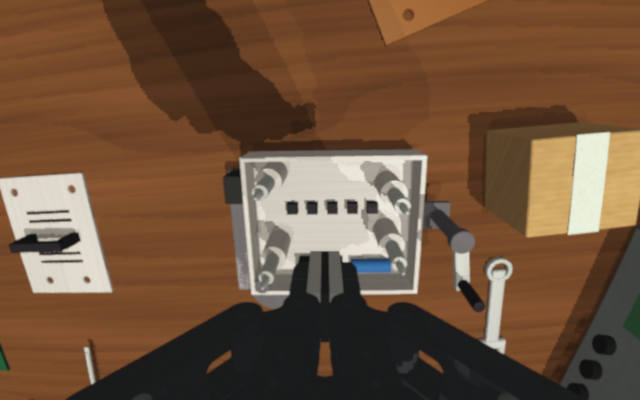

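View pics/t8c.png

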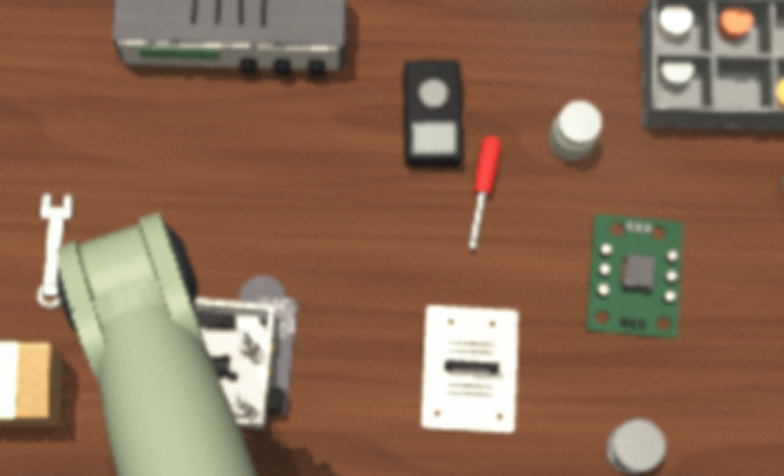

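Run:
```python
from h import *
im=cv2.imread("pics/w8.png"); crop(im,225,140,445,305,3.6,"w8c")
```

```text
(no output)
```

View pics/w8c.png

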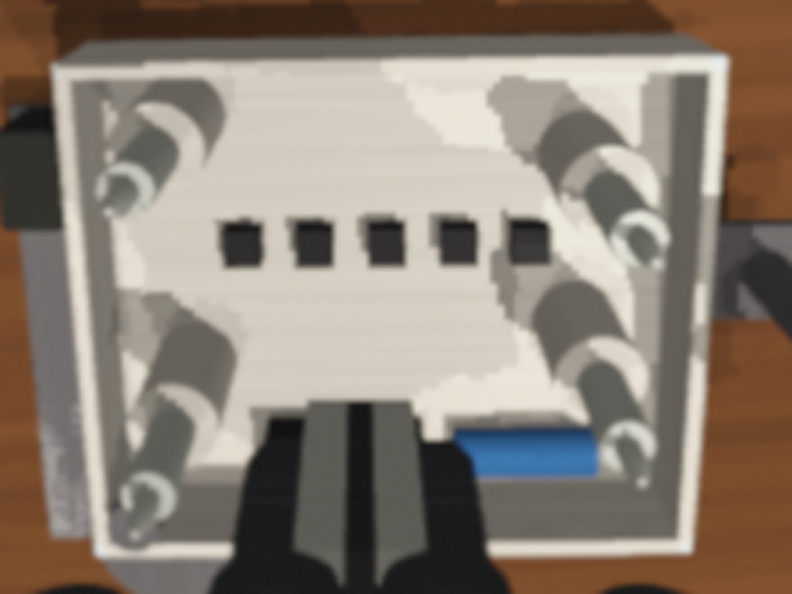

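```bash
cat >> h.py <<'E'
POSTS=np.array([(-60,-40),(-60,40),(60,-27),(60,27)])/1000.
def rigid(A,B):
    """2D rigid A->B"""
    a=A.mean(0);b=B.mean(0);H=(A-a).T@(B-b)
    th=np.arctan2(H[0,1]-H[1,0],H[0,0]+H[1,1]); R=np.array([[np.cos(th),-np.sin(th)],[np.sin(th),np.cos(th)]])
    t=b-R@a; res=B-(A@R.T+t); return th,t,res
def load(f):
    z=np.load(f); return z["d"],dict(mtx=z["mtx"],dist=z["dist"],pose=z["pose"])
E
python3 - <<'E'
from h import *
d,m=load("w8.npz"); o=np.array([225,140])
f=lambda q:np.array(q)/3.6+o-0.36
# posts order (-60,-40):pivot side (world -y), towards +x ; chassis x=+y, y=-x
tips=f([(137,538),(110,212),(642,480),(655,262)]); sh=f([(149,497),(127,188),(627,448),(640,237)])
for q,z in((tips,.118),(sh,.100)):
    P=plane(m,q,z)[:,:2]; th,t,r=rigid(POSTS,P); print(th.round(4),t.round(4),(r*1000).round(1).tolist())
rim=f([(98,556),(53,65),(692,553),(727,58)])
P=plane(m,rim,.05)[:,:2]; th,t,r=rigid(np.array([(0,0),(0,.15),(.18,0),(.18,.15)])-.088,P); print(th.round(4),t.round(4),(r*1000).round(1).tolist())
E
```

```text
1.5124 [0.4289 0.2338] [[0.6, 0.1], [-0.4, 0.4], [-0.3, -0.4], [0.1, -0.2]]
1.5036 [0.4287 0.2339] [[0.3, 0.2], [-0.3, 0.2], [0.3, -0.3], [-0.4, -0.1]]
1.5061 [0.4292 0.2339] [[-0.2, 0.2], [-0.1, -0.2], [0.1, 0.2], [0.2, -0.2]]
```

```bash
python3 -m crank '{"slide":[[1.1,-3.7,0.3],[1.1,-3.7,0],[1.1,-3.7,0],[1.1,-3.7,0],[1.1,-3.7,0],[1.1,-3.7,0],[1.1,-3.7,0],[1.1,-3.7,0],[1.1,-3.7,0],[1.1,-3.7,0],[1.1,-3.7,0],[1.1,-3.7,0],[1.1,-3.7,0],[1.1,-3.7,0],[1.1,-3.7,0],[1.1,-3.7,0],[0,0,0],[0,0,0]],"delta_rot":[[0.01,-0.03,-0.11],[0,0,-0.11],[0,0,-0.11],[0,0,-0.11],[0,0,-0.11],[0,0,-0.11],[0,0,-0.11],[0,0,-0.11],[0,0,-0.11],[0,0,-0.11],[0,0,-0.11],[0,0,-0.11],[0,0,-0.11],[0,0,0],[0,0,0],[0,0,0],[0,0,0],[0,0,0]],"jaw":[8,8,8,8,8,8,8,8,8,8,8,8,8,8,8,8,8,8]}' 40
python3 - <<'E'
from h import *
im,d,m=snap("wrist","w9"); fix(); np.savez("w9.npz",d=d,**{k:np.array(v) for k,v in m.items()})
E
```

```text
clock: 8.1
ee_pos: [0.5853, -0.4002, 0.2147]
tool_rot: [-3.138, -0.004, 1.545]
wrist_force: [-0.2, 0.7, -0.5]
width: 0.938
pos [ 0.5848 -0.4003  0.2141] yaw 1.5448 rotfix [-0.003 -0.004 -0.   ] F [ 0.2 -0.4 -0.6] w 0.938 t 8.15
```

View pics/w9.png

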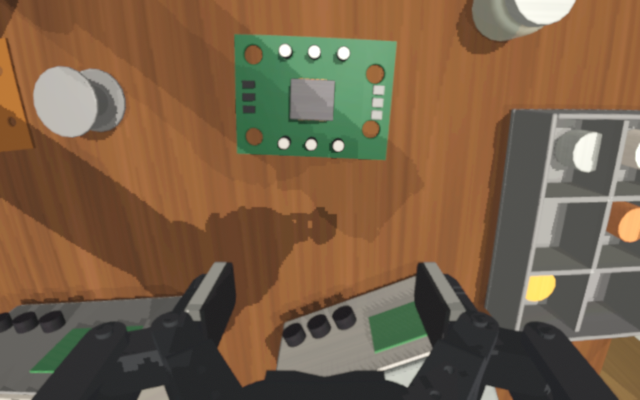

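```bash
cat >> h.py <<'E'
def holes(im,mask,roi,amin,amax):
    u0,v0,u1,v1=roi; k=np.zeros(mask.shape,np.uint8); k[v0:v1,u0:u1]=mask[v0:v1,u0:u1]
    cs,h=cv2.findContours(k*255,cv2.RETR_CCOMP,cv2.CHAIN_APPROX_NONE); out=[]
    for c,hh in zip(cs,h[0]):
        a=cv2.contourArea(c)
        if hh[3]>=0 and amin<a<amax:
            M=cv2.moments(c); out.append((M["m10"]/M["m00"],M["m01"]/M["m00"],a))
    return np.array(out)
E
python3 - <<'E'
from h import *
im=cv2.imread("pics/w9.png"); d,m=load("w9.npz")
b,g,r=[im[...,i].astype(int) for i in range(3)]
hsv=cv2.cvtColor(im,cv2.COLOR_BGR2HSV); wood=((hsv[...,0]<20)&(hsv[...,1]>90)).astype(np.uint8)
mask=(1-wood)
H=holes(im,mask,(225,25,405,170),80,800); print(H.round(1))
cs=[c for c in H[:,:2]]
L=sorted([c for c in cs if c[0]<300],key=lambda c:-c[1]); R=sorted([c for c in cs if c[0]>300],key=lambda c:-c[1])
P=plane(m,[L[0],L[1],R[0],R[1]],.004)[:,:2]
th,t,res=rigid(POSTS,P); print(th,t,(res*1000).round(1).tolist())
# block top corners at z=.033
print(plane(m,[(291,80),(334,80),(334,120),(291,121)],.033).round(4))
# board outline
print(plane(m,[(235,35),(396,41),(386,160),(237,153)],.005).round(4))
E
```

```text
[[253.8 136.2 230. ]
 [370.4 128.8 241.5]
 [374.8  73.6 266.5]
 [253.1  54.2 278.5]]
-0.07101769411790107 [ 0.57447386 -0.327618  ] [[0.2, 0.2], [0.3, -0.2], [-0.2, 0.1], [-0.3, -0.1]]
[[ 0.5562 -0.31    0.033 ]
 [ 0.5951 -0.3111  0.033 ]
 [ 0.5944 -0.3468  0.033 ]
 [ 0.5543 -0.3466  0.033 ]]
[[ 0.5018 -0.2657  0.005 ]
 [ 0.656  -0.2754  0.005 ]
 [ 0.6489 -0.3913  0.005 ]
 [ 0.4931 -0.3798  0.005 ]]
```

```bash
python3 -m crank '{"slide":[[-0.4,3,-2],[-0.4,3,-2],[-0.2,1.3,-3],[0,0,-3],[0,0,-3],[0,0,-3],[0,0,0],[0,0,0]],"delta_rot":[[0,0,-0.02],[0,0,-0.02],[0,0,0],[0,0,0],[0,0,0],[0,0,0],[0,0,0],[0,0,0]],"jaw":[8,8,8,8,8,8,8,8]}' 40
python3 -c "
from h import *
fix(1.5)"
```

```text
clock: 8.82
ee_pos: [0.5739, -0.318, 0.0493]
tool_rot: [-3.139, -0.003, 1.506]
wrist_force: [0.4, 0.1, 1.1]
width: 0.937
pos [ 0.5739 -0.318   0.0493] yaw 1.5061 rotfix [-0.003 -0.002 -0.006] F [0.4 0.1 1.1] w 0.937 t 8.82
```

```bash
python3 -m crank '{"slide":[[0,-1.0,0],[0,0,-1.5],[0,0,-1.5],[0,0,-0.5],[0,0,0],[0,0,0]],"delta_rot":[[0,0,0],[0,0,0],[0,0,0],[0,0,0],[0,0,0],[0,0,0]],"jaw":[8,8,8,8,8,8]}' 40
python3 - <<'E'
from h import *
fix(1.5); snap("wrist","w10")
E
```

```text
clock: 9.32
ee_pos: [0.5804, -0.3344, 0.0254]
tool_rot: [3.131, 0.006, 1.507]
wrist_force: [0.2, 0.8, 0.3]
width: 0.938
pos [ 0.5804 -0.3344  0.0254] yaw 1.5068 rotfix [ 0.007  0.01  -0.007] F [0.2 0.8 0.3] w 0.938 t 9.32
```

View pics/w10.png

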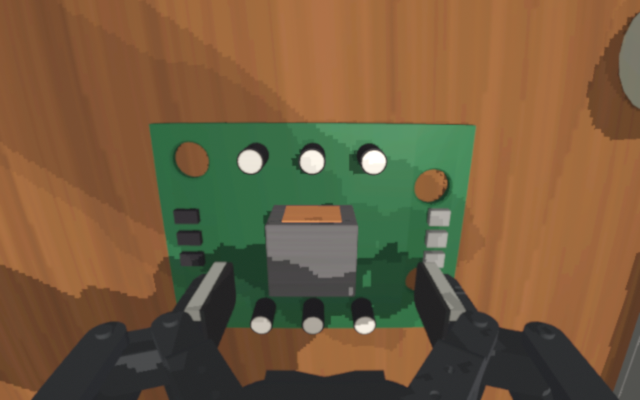

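```bash
python3 -m crank '{"slide":[[-0.6,0.7,0],[0,0,-0.8],[0,0,-0.6],[0,0,0]],"delta_rot":[[0.007,0.01,-0.007],[0,0,0],[0,0,0],[0,0,0]],"jaw":[8,8,8,8]}' 40
python3 - <<'E'
from h import *
fix(1.5)
E
```

```text
clock: 9.7
ee_pos: [0.5759, -0.3286, 0.0147]
tool_rot: [3.137, 0.003, 1.499]
wrist_force: [0.5, -0.3, 0.7]
width: 0.939
pos [ 0.5759 -0.3286  0.0147] yaw 1.4989 rotfix [0.003 0.004 0.001] F [ 0.5 -0.3  0.7] w 0.939 t 9.7
```

```bash
python3 -m crank '{"slide":[[-0.1,0.1,-0.5],[0,0,0],[0,0,0],[0,0,0],[0,0,0],[0,0,0],[0,0,0],[0,0,0]],"delta_rot":[[0,0,0],[0,0,0],[0,0,0],[0,0,0],[0,0,0],[0,0,0],[0,0,0],[0,0,0]],"jaw":[8,3,3,3,3,3,3,3]}' 45
python3 - <<'E'
from h import *
fix(1.5); snap("wrist","w11")
E
```

```text
clock: 10.37
ee_pos: [0.5744, -0.3269, 0.0083]
tool_rot: [3.139, 0.002, 1.499]
wrist_force: [0.3, -0.0, 0.1]
width: 0.457
pos [ 0.5744 -0.3269  0.0083] yaw 1.4992 rotfix [0.002 0.003 0.001] F [ 0.3 -0.   0.1] w 0.457 t 10.37
```

View pics/w11.png

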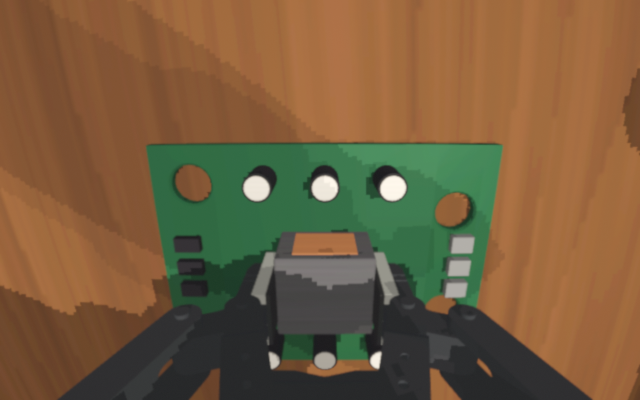

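```bash
python3 -m crank '{"slide":[[0,0,2],[0,0,4],[0,0,4],[0,0,4],[-0.5,2,4],[-0.9,3.5,2],[-0.9,3.5,0],[-0.9,3.5,0],[-0.9,3.5,0],[-0.9,3.5,0],[-0.9,3.5,0],[-0.9,3.5,0],[-0.9,3.5,0],[-0.9,3.5,0],[-0.9,3.5,0],[-0.9,3.5,0],[-0.9,3.5,0],[-0.9,3.5,0],[-0.9,3,0],[0,0,0]],"delta_rot":[[0,0,0],[0,0,0],[0,0,0],[0,0,0],[0,0,0.05],[0,0,0.1],[0,0,0.1],[0,0,0.1],[0,0,0.1],[0,0,0.1],[0,0,0.1],[0,0,0.1],[0,0,0.1],[0,0,0.1],[0,0,0.1],[0,0,0.1],[0,0,0.1],[0,0,0.1],[0,0,0.1],[0,0,0]],"jaw":[3,3,3,3,3,3,3,3,3,3,3,3,3,3,3,3,3,3,3,3]}' 60
python3 - <<'E'
from h import *
fix(3.078); snap("wrist","w12")
E
```

```text
clock: 12.08
ee_pos: [0.4242, 0.1974, 0.2061]
tool_rot: [-3.139, -0.001, 3.015]
wrist_force: [0.5, 0.7, -3.3]
width: 0.459
pos [0.4242 0.1974 0.2061] yaw 3.0147 rotfix [ 0.002 -0.002  0.063] F [ 0.5  0.7 -3.3] w 0.459 t 12.08
```

View pics/w12.png

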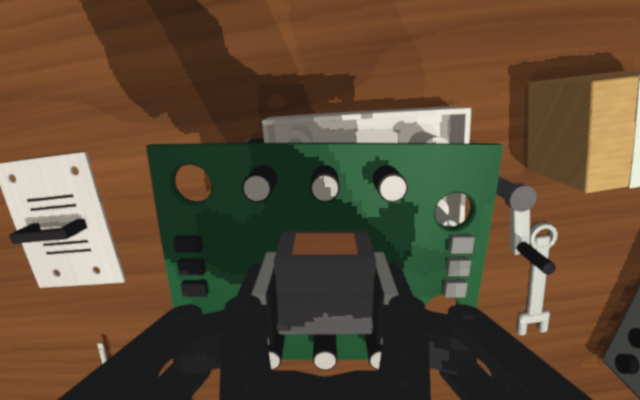

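Run:
```python
from h import *
im=cv2.imread("pics/w11.png"); s=fix(3.078); m=manip.camera_model("wrist")
hsv=cv2.cvtColor(im,cv2.COLOR_BGR2HSV); wood=((hsv[...,0]<20)&(hsv[...,1]>90)).astype(np.uint8)
H=holes(im,1-wood,(140,135,510,250),300,3000); print(H.round(1))
crop(im,150,135,510,245,2.2,"w11c")
z0=s["ee_pos"][2]-.0083
H=H[np.argsort(H[:,0])][:,:2]
P=plane(m,H[[0,-1]],z0+.0045)[:,:2]   # posts (-60,40),(60,27)
th,t,r=rigid(POSTS[[1,3]],P); print("board",th,t,r*1000)
C=plane(m,[(148.5,144.5),(501,144)],z0+.005)[:,:2]
th2,t2,r=rigid(np.array([(-.078,.058),(.078,.058)]),C); print("outline",th2,t2,r*1000)
R=np.array([[np.cos(s["tool_rot"][2]),-np.sin(s["tool_rot"][2])],[np.sin(s["tool_rot"][2]),np.cos(s["tool_rot"][2])]])
print("board in tool (x,y) mm",(R.T@(t-s["ee_pos"][:2])*1000).round(2),(R.T@(t2-s["ee_pos"][:2])*1000).round(2),"rel yaw",th-s["tool_rot"][2])
```

```text
pos [0.4249 0.1955 0.206 ] yaw 3.0109 rotfix [ 0.004 -0.001  0.067] F [-0.7  0.8 -3.4] w 0.454 t 12.13
[[ 452.5  209.2  936.5]
 [ 192.8  182.6 1038. ]]
board 1.4426883824725043 [0.42332976 0.19501103] [[ 0.25364037  1.05462501]
 [-0.25364037 -1.05462501]]
outline 1.442224502622953 [0.42405484 0.19509153] [[ 0.15477981  1.19719851]
 [-0.15477981 -1.19719851]]
board in tool (x,y) mm [1.48 0.72] [0.77 0.55] rel yaw -1.5682263562551784
```

View pics/w11c.png

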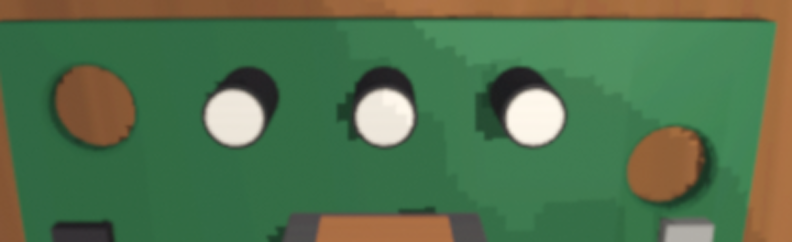

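Run:
```python
from h import *
s=fix(3.078); m=manip.camera_model("wrist"); y=s["tool_rot"][2]
R=np.array([[np.cos(y),-np.sin(y)],[np.sin(y),np.cos(y)]])
z0=s["ee_pos"][2]-.0083
for dz in (0,.001,.002,.003,.004):
    P=plane(m,[(193,182.6),(453.5,209.4)],z0+.0045+dz)[:,:2]
    th,t,r=rigid(POSTS[[1,3]],P); C=plane(m,[(148.5,144.5),(501,144)],z0+.005+dz)[:,:2]
    th2,t2,r2=rigid(np.array([(-.078,.058),(.078,.058)]),C)
    print(dz,(R.T@(t-s["ee_pos"][:2])*1000).round(2),(R.T@(t2-s["ee_pos"][:2])*1000).round(2),np.abs(r*1000).max().round(2),np.abs(r2*1000).max().round(2),th-y)
```

```text
pos [0.4249 0.1955 0.206 ] yaw 3.0109 rotfix [ 0.004 -0.001  0.067] F [-0.7  0.8 -3.4] w 0.454 t 12.13
0 [1.43 0.44] [0.77 0.55] 0.85 1.2 -1.5686470575147111
0.001 [1.74 0.43] [0.92 0.54] 1.25 1.72 -1.5686470575147116
0.002 [2.05 0.43] [1.06 0.54] 1.64 2.24 -1.5686470575147116
0.003 [2.36 0.42] [1.21 0.53] 2.04 2.76 -1.5686470575147113
0.004 [2.67 0.42] [1.35 0.52] 2.43 3.29 -1.5686470575147116
```

```bash
python3 -m crank '{"slide":[[0.2,1.9,0],[0.2,1.6,0],[0,0,-1.5],[0,0,-1.5],[0,0,-1],[0,0,0]],"delta_rot":[[0,0,0.03],[0,0,0.03],[0,0,0],[0,0,0],[0,0,0],[0,0,0]],"jaw":[3,3,3,3,3,3]}' 60
python3 - <<'E'
from h import *
fix(3.076); snap("wrist","w13")
E
```

```text
clock: 12.63
ee_pos: [0.43, 0.2284, 0.1643]
tool_rot: [-3.134, 0.001, 3.066]
wrist_force: [-1.1, -0.0, -3.1]
width: 0.454
pos [0.43   0.2284 0.1643] yaw 3.066 rotfix [0.008 0.    0.01 ] F [-1.1 -0.  -3.1] w 0.454 t 12.63
```

View pics/w13.png

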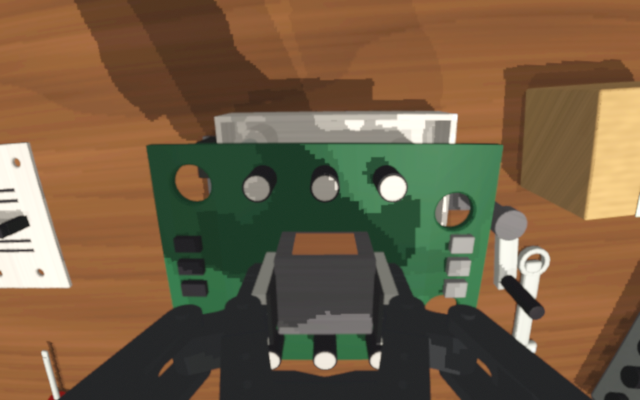

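```bash
python3 -m crank '{"slide":[[0,0.5,-0.5],[0,0,-1],[0,0,-0.8],[0,0,0],[0,0,0]],"delta_rot":[[0.008,0,0.01],[0,0,0],[0,0,0],[0,0,0],[0,0,0]],"jaw":[3,3,3,3,3]}' 60
python3 - <<'E'
from h import *
fix(3.076); im,d,m=snap("wrist","w14"); crop(im,140,100,520,240,2.1,"w14c")
E
```

```text
clock: 13.1
ee_pos: [0.4322, 0.2322, 0.1415]
tool_rot: [3.14, 0.003, 3.072]
wrist_force: [-0.5, -0.0, -2.3]
width: 0.451
pos [0.4322 0.2322 0.1415] yaw 3.0722 rotfix [-0.002  0.003  0.004] F [-0.5 -0.  -2.3] w 0.451 t 13.1
```

View pics/w14c.png

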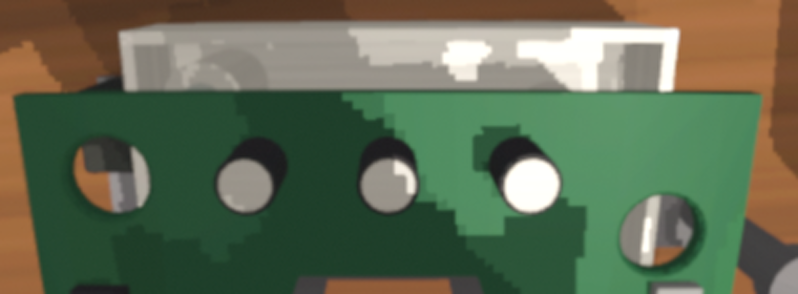

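```bash
cat >> h.py <<'E'
def pins(c=(0.4289,0.2339),th=1.507,z=.118):
    R=np.array([[np.cos(th),-np.sin(th)],[np.sin(th),np.cos(th)]]); P=POSTS@R.T+np.array(c); return np.c_[P,np.full(4,z)]
E
python3 - <<'E'
from h import *
m=manip.camera_model("wrist"); im=cv2.imread("pics/w14.png")
big=cv2.resize(im,None,fx=4,fy=4,interpolation=cv2.INTER_CUBIC)
for z,c in((.118,(0,0,255)),(.1,(255,0,0)),(.06,(0,255,255))):
    for p in proj(m,pins(z=z))[[1,3]]: cv2.circle(big,tuple(int(v*4+2) for v in p),4,c,-1); print(z,p.round(1))
a=big[600:960,620:920]; b=big[700:960,1680:1960]
a=cv2.resize(a,(400,400)); b=cv2.resize(b,(400,400)); cv2.imwrite("pics/w14d.png",np.hstack([a,b]))
E
```

```text
0.118 [208.2 169.2]
0.118 [445.1 192.7]
0.1 [218.7 161.9]
0.1 [434.4 183.5]
0.06 [236.5 149.6]
0.06 [416.2 167.8]
```

View pics/w14d.png

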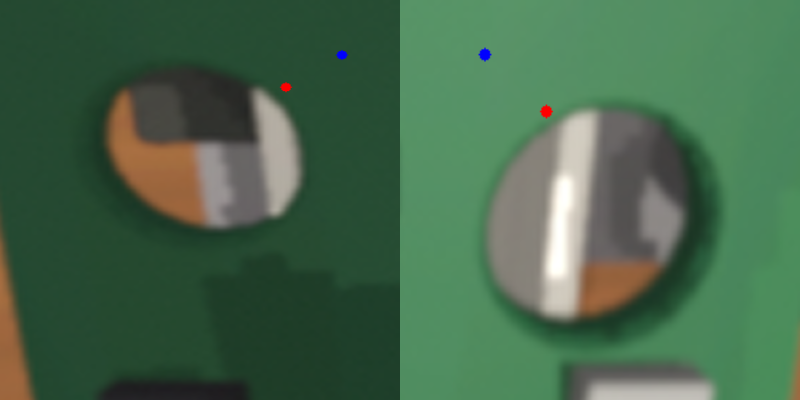

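```bash
python3 -m crank '{"slide":[[-0.3,0.25,0],[0,0,-0.5],[0,0,-0.2],[0,0,0]],"delta_rot":[[0,0,0.004],[0,0,0],[0,0,0],[0,0,0]],"jaw":[3,3,3,3]}' 60
cat > ov.py <<'E'
from h import *
import sys
m=manip.camera_model("wrist"); im,d=manip.snapshot("wrist"); cv2.imwrite(f"pics/{sys.argv[1]}.png",im)
big=cv2.resize(im,None,fx=4,fy=4,interpolation=cv2.INTER_CUBIC)
for z,c in((.118,(0,0,255)),(.1,(255,0,0)),(.06,(0,255,255))):
    for p in proj(m,pins(z=z))[[1,3]]: cv2.circle(big,tuple(int(v*4+2) for v in p),4,c,-1)
a=big[600:900,640:940]; b=big[690:990,1670:1970]
a=cv2.resize(a,(400,400)); b=cv2.resize(b,(400,400)); cv2.imwrite(f"pics/{sys.argv[1]}d.png",np.hstack([a,b]))
E
python3 - <<'E'
from h import *
fix(3.076)
E
python3 ov.py w15
```

```text
clock: 13.48
ee_pos: [0.4293, 0.2353, 0.1348]
tool_rot: [3.139, 0.005, 3.077]
wrist_force: [0.9, -0.3, -2.7]
width: 0.46
pos [0.4293 0.2353 0.1348] yaw 3.0769 rotfix [-0.002  0.005 -0.001] F [ 0.9 -0.3 -2.7] w 0.46 t 13.48
```

View pics/w15d.png

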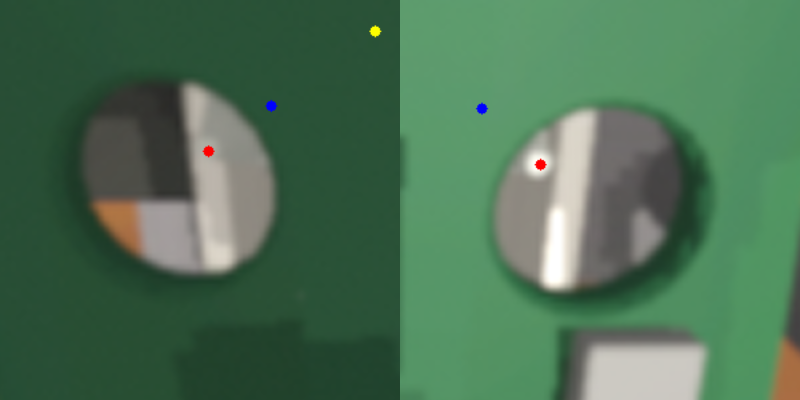

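```bash
python3 -m crank '{"slide":[[0,-0.1,-0.5],[0,0,-0.8],[0,0,-0.6],[0,0,0],[0,0,0]],"delta_rot":[[0,0.004,0],[0,0,0],[0,0,0],[0,0,0],[0,0,0]],"jaw":[3,3,3,3,3]}' 60
python3 - <<'E'
from h import *
fix(3.076)
E
python3 ov.py w16
```

```text
clock: 13.95
ee_pos: [0.4295, 0.2342, 0.1138]
tool_rot: [3.139, 0.001, 3.077]
wrist_force: [0.4, 0.1, -2.0]
width: 0.452
pos [0.4295 0.2342 0.1138] yaw 3.0769 rotfix [-0.002  0.001 -0.001] F [ 0.4  0.1 -2. ] w 0.452 t 13.95
```

View pics/w16d.png

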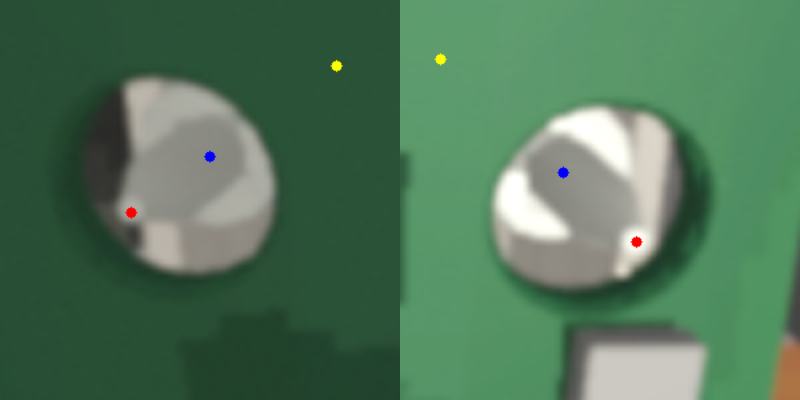

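```bash
python3 -m crank '{"slide":[[0,0,-0.5],[0,0,-0.5],[0,0,0],[0,0,0]],"delta_rot":[[0,0,0],[0,0,0],[0,0,0],[0,0,0]],"jaw":[3,3,3,3]}' 60
python3 - <<'E'
from h import *
fix(3.076)
E
```

```text
clock: 14.33
ee_pos: [0.4296, 0.2342, 0.1029]
tool_rot: [3.139, 0.001, 3.077]
wrist_force: [0.4, -0.8, -2.8]
width: 0.458
pos [0.4296 0.2342 0.1029] yaw 3.0768 rotfix [-0.002  0.001 -0.001] F [ 0.4 -0.8 -2.8] w 0.458 t 14.33
```

```bash
python3 -m crank '{"slide":[[0,0,-0.6],[0,0,-0.8],[0,0,-0.8],[0,0,-0.5],[0,0,0],[0,0,0]],"delta_rot":[[0,0,0],[0,0,0],[0,0,0],[0,0,0],[0,0,0],[0,0,0]],"jaw":[3,3,3,3,3,3]}' 60
python3 - <<'E'
from h import *
fix(3.076)
E
```

```text
clock: 14.83
ee_pos: [0.4294, 0.2342, 0.0727]
tool_rot: [3.139, 0.0, 3.077]
wrist_force: [-0.1, -0.6, -2.8]
width: 0.46
pos [0.4294 0.2342 0.0727] yaw 3.0769 rotfix [-0.002  0.001 -0.001] F [-0.1 -0.6 -2.8] w 0.46 t 14.83
```

Underside is at about 64 mm, so I lower it the last few mm until the force shows contact.

```bash
python3 -m crank '{"slide":[[0,0,-0.2],[0,0,-0.15],[0,0,-0.1],[0,0,0]],"delta_rot":[[0,0,0],[0,0,0],[0,0,0],[0,0,0]],"jaw":[3,3,3,3]}' 60
python3 - <<'E'
from h import *
fix(3.076)
E
```

```text
clock: 15.17
ee_pos: [0.4297, 0.2343, 0.0685]
tool_rot: [3.139, 0.001, 3.077]
wrist_force: [0.9, 0.4, -2.9]
width: 0.459
pos [0.4297 0.2343 0.0685] yaw 3.0769 rotfix [-0.002  0.001 -0.001] F [ 0.9  0.4 -2.9] w 0.459 t 15.17
```

```bash
python3 -m crank '{"slide":[[0,0,-0.1],[0,0,-0.1],[0,0,0]],"delta_rot":[[0,0,0],[0,0,0],[0,0,0]],"jaw":[3,3,3]}' 60
python3 - <<'E'
from h import *
fix(3.076)
E
```

```text
clock: 15.42
ee_pos: [0.4302, 0.2346, 0.0687]
tool_rot: [3.139, 0.003, 3.077]
wrist_force: [0.6, -0.2, -3.8]
width: 0.452
pos [0.4302 0.2346 0.0687] yaw 3.0766 rotfix [-0.003  0.003 -0.001] F [ 0.6 -0.2 -3.8] w 0.452 t 15.42
```

```bash
python3 -m crank '{"slide":[[0,0,-0.2],[0,0,-0.2],[0,0,0]],"delta_rot":[[0,0,0],[0,0,0],[0,0,0]],"jaw":[3,3,3]}' 60
python3 - <<'E'
from h import *
s=fix(3.076); print(s["tau"].round(1),s["moment"].round(2))
E
python3 ov.py w17
```

```text
clock: 15.67
ee_pos: [0.4313, 0.2352, 0.0691]
tool_rot: [3.137, 0.006, 3.075]
wrist_force: [0.3, -0.1, -2.6]
width: 0.457
pos [0.4313 0.2352 0.0691] yaw 3.0749 rotfix [-0.004  0.007  0.001] F [ 0.3 -0.1 -2.6] w 0.457 t 15.67
[  0.  -43.2  20.8   0.1   0.    0. ] [0.02 0.01 0.04]
```

View pics/w17.png

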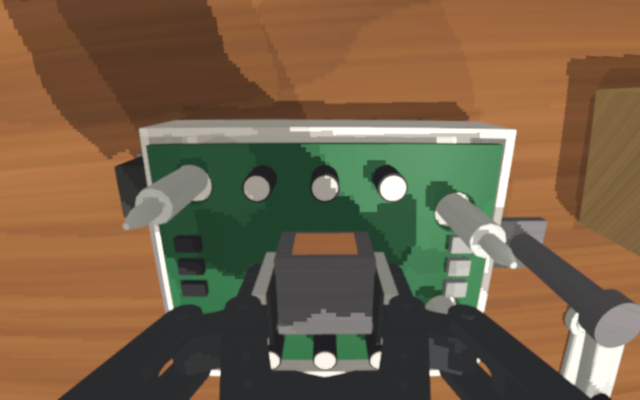

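```bash
python3 -m crank '{"slide":[[-0.2,-0.1,-0.4],[0,0,0],[0,0,0]],"delta_rot":[[-0.004,0.007,0],[0,0,0],[0,0,0]],"jaw":[3,3,3]}' 60
python3 - <<'E'
from h import *
s=fix(3.076); print(s["q"].round(4))
E
```

```text
clock: 15.97
ee_pos: [0.4318, 0.2357, 0.069]
tool_rot: [3.138, 0.005, 3.074]
wrist_force: [-0.8, -1.5, -2.8]
width: 0.46
pos [0.4318 0.2357 0.069 ] yaw 3.0739 rotfix [-0.004  0.005  0.002] F [-0.8 -1.5 -2.8] w 0.46 t 15.97
[ 0.3484  0.3965 -0.5642  0.6041  0.0016  0.4161]
```

```bash
python3 -m crank '{"slide":[[-0.25,-0.15,0.1],[0,0,0],[0,0,0]],"delta_rot":[[0,0.004,0],[0,0,0],[0,0,0]],"jaw":[3,3,3]}' 60
python3 - <<'E'
from h import *
s=fix(3.076)
E
```

```text
clock: 16.22
ee_pos: [0.4294, 0.2341, 0.0689]
tool_rot: [3.138, 0.0, 3.074]
wrist_force: [1.1, -0.6, -2.9]
width: 0.456
pos [0.4294 0.2341 0.0689] yaw 3.0743 rotfix [-0.004  0.001  0.002] F [ 1.1 -0.6 -2.9] w 0.456 t 16.22
```

```bash
python3 -m crank '{"slide":[[0,0,0],[0,0,0],[0,0,0],[0,0,0.3],[0,0,1],[0,0,2],[0,0,3],[0,0,3.5],[0,0,3.5],[0,0,2],[0,0,0]],"delta_rot":[[0,0,0],[0,0,0],[0,0,0],[0,0,0],[0,0,0],[0,0,0],[0,0,0],[0,0,0],[0,0,0],[0,0,0],[0,0,0]],"jaw":[6,6,6,6,6,6,6,6,6,6,6]}' 60
python3 - <<'E'
from h import *
s=fix(3.076); snap("wrist","w18")
E
```

```text
clock: 17.13
ee_pos: [0.4272, 0.2332, 0.2321]
tool_rot: [3.139, -0.001, 3.075]
wrist_force: [0.0, -0.0, 0.1]
width: 0.706
pos [0.4272 0.2332 0.2321] yaw 3.0746 rotfix [-0.003 -0.001  0.001] F [ 0.  -0.   0.1] w 0.706 t 17.13
```

View pics/w18.png

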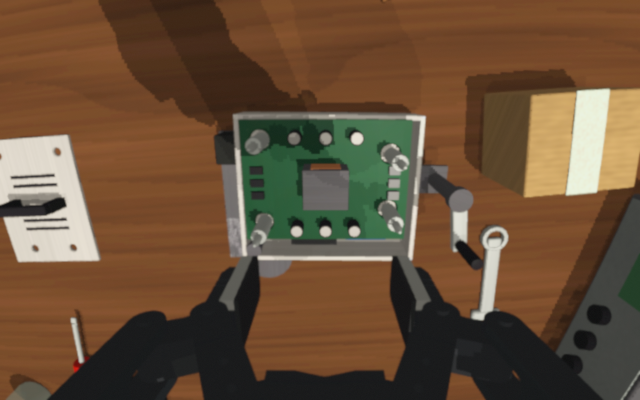

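Run:
```python
from h import *
m=manip.camera_model("wrist"); np.savez("w18.npz",d=np.zeros(1),**{k:np.array(v) for k,v in m.items()})
im=cv2.imread("pics/w18.png"); crop(im,225,105,435,265,3.7,"w18c")
for z in (.118,.1): print(((proj(m,pins(z=z))-[225,105])*3.7).round(0).tolist())
```

```text
[[106.0, 523.0], [80.0, 166.0], [647.0, 468.0], [664.0, 227.0]]
[[121.0, 490.0], [98.0, 153.0], [631.0, 437.0], [645.0, 209.0]]
```

View pics/w18c.png

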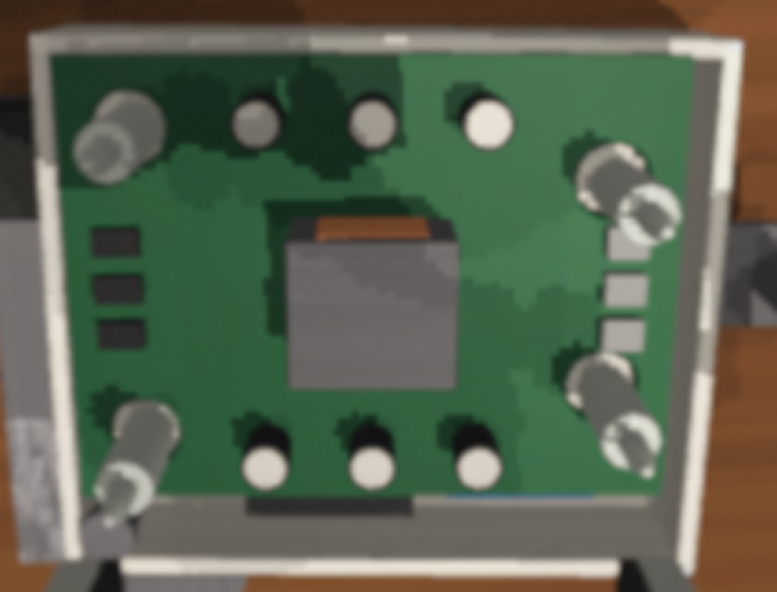

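Run:
```python
from h import *
d,m=load("w18.npz")
f=lambda q:np.array(q)/3.7+[225,105]-.36
P=plane(m,f([(124,488),(103,152),(630,443),(649,213)]),.1)[:,:2]; th,t,r=rigid(POSTS,P); print(th.round(4),t.round(4),(r*1000).round(1).tolist())
P=plane(m,f([(113,522),(648,472),(668,230)]),.118)[:,:2]; th,t,r=rigid(POSTS[[0,2,3]],P); print(th.round(4),t.round(4),(r*1000).round(1).tolist())
P=plane(m,f([(82,568),(30,35),(692,573),(742,41)]),.05)[:,:2]; th,t,r=rigid(np.array([(0,0),(0,.15),(.18,0),(.18,.15)])-.088,P); print(th.round(4),t.round(4),(r*1000).round(1).tolist())
```

```text
1.4956 [0.429  0.2343] [[-0.3, 0.6], [0.2, 0.1], [0.3, -0.5], [-0.2, -0.1]]
1.4996 [0.429  0.2347] [[-0.2, 0.9], [0.2, -0.6], [-0.1, -0.3]]
1.5008 [0.4289 0.2355] [[-1.0, 3.1], [0.2, -0.2], [-0.1, -1.7], [1.0, -1.2]]
```

```bash
python3 -m crank '{"slide":[[0.1,-2.7,0],[0.1,-2.7,0],[0.1,-2.7,0],[0.1,-2.7,0],[0.1,-2.7,0],[0.1,-2.7,0],[0.1,-2.7,0],[0.1,-2.7,0],[0.1,-2.7,0],[0.1,-2.7,0],[0.1,-2.7,0],[0.1,-2.7,0],[0.1,-2.7,0],[0.1,-2.7,0],[0,0,0],[0,0,0]],"delta_rot":[[0,0,-0.11],[0,0,-0.11],[0,0,-0.11],[0,0,-0.11],[0,0,-0.11],[0,0,-0.11],[0,0,-0.11],[0,0,-0.11],[0,0,-0.11],[0,0,-0.11],[0,0,-0.11],[0,0,-0.11],[0,0,-0.11],[0,0,0],[0,0,0],[0,0,0]],"jaw":[4,4,4,4,4,4,4,4,4,4,4,4,4,4,4,4]}' 40
python3 - <<'E'
from h import *
im,d,m=snap("wrist","w19"); fix(); np.savez("w19.npz",d=d,**{k:np.array(v) for k,v in m.items()})
E
```

```text
clock: 18.52
ee_pos: [0.4289, -0.1595, 0.2189]
tool_rot: [-3.131, -0.011, 1.575]
wrist_force: [0.7, 1.4, -0.8]
width: 0.47
pos [ 0.429  -0.1594  0.2189] yaw 1.5761 rotfix [-0.01 -0.01 -0.  ] F [ 0.6 -0.2 -0.3] w 0.464 t 18.57
```

View pics/w19.png

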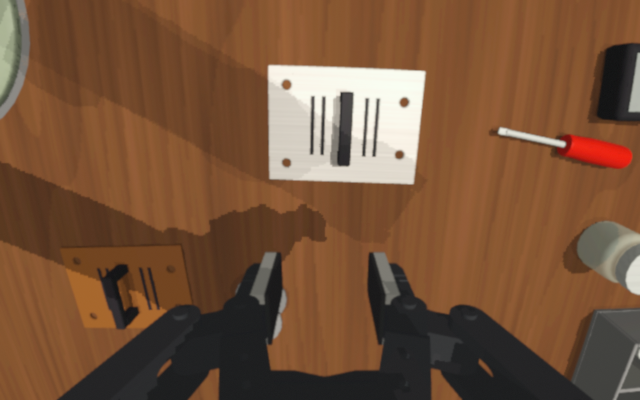

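Run:
```python
from h import *
im=cv2.imread("pics/w19.png"); d,m=load("w19.npz")
hsv=cv2.cvtColor(im,cv2.COLOR_BGR2HSV); white=((hsv[...,1]<60)).astype(np.uint8)
H=holes(im,white,(255,55,440,195),25,300); print(H.round(1))
H=[h[:2] for h in H]
L=sorted([c for c in H if c[0]<320],key=lambda c:-c[1]); R=sorted([c for c in H if c[0]>380],key=lambda c:-c[1])
P=plane(m,[L[0],L[-1],R[0],R[-1]],.003)[:,:2]
th,t,res=rigid(POSTS,P); print(th,t,(res*1000).round(1).tolist())
k=(hsv[...,2]<50); k2=np.zeros(k.shape,np.uint8); k2[85:175,332:362]=k[85:175,332:362]
print(cv2.minAreaRect(np.argwhere(k2)[:,::-1].astype(np.float32)))
u,v=np.argwhere(k2)[:,::-1].mean(0); print("handle",u,v,plane(m,[(u,v)],.038),plane(m,[(341,93),(353,93),(349,165),(338,165)],.038).round(4))
print(plane(m,[(268,65),(425,71),(414,184),(269,179)],.004).round(4))
```

```text
[[286.2 162.4  66.5]
 [398.7 154.3  62.5]
 [403.6 102.   69. ]
 [286.2  84.4  76.5]]
-0.028204510774936933 [ 0.44580799 -0.11338024] [[0.3, 0.1], [0.1, -0.1], [-0.2, 0.1], [-0.2, -0.1]]
((343.0, 130.0), (68.0, 10.0), 90.0)
handle 342.88235294117646 151.93665158371041 [[ 0.44383787 -0.13433233  0.038     ]] [[ 0.4411 -0.0802  0.038 ]
 [ 0.452  -0.0801  0.038 ]
 [ 0.45   -0.147   0.038 ]
 [ 0.4394 -0.147   0.038 ]]
[[ 0.3695 -0.0532  0.004 ]
 [ 0.5257 -0.0578  0.004 ]
 [ 0.5234 -0.1741  0.004 ]
 [ 0.366  -0.1697  0.004 ]]
```

```bash
python3 -m crank '{"slide":[[0.5,1.5,-2],[0.5,1.5,-3],[0.3,0.7,-3],[0,0,-3],[0,0,-3],[0,0,0],[0,0,0]],"delta_rot":[[-0.01,-0.01,-0.015],[0,0,-0.015],[0,0,0],[0,0,0],[0,0,0],[0,0,0],[0,0,0]],"jaw":[4,4,4,4,4,4,4]}' 40
python3 -c "
from h import *
fix(1.543)"
```

```text
clock: 19.15
ee_pos: [0.4408, -0.1136, 0.0745]
tool_rot: [3.14, -0.001, 1.555]
wrist_force: [0.6, -0.3, 0.6]
width: 0.471
pos [ 0.4408 -0.1136  0.0745] yaw 1.5545 rotfix [-0.     0.001 -0.012] F [ 0.6 -0.3  0.6] w 0.471 t 19.15
```

```bash
python3 -m crank '{"slide":[[0.45,0,-1],[0,0,-1.5],[0,0,-1.0],[0,0,0],[0,0,0]],"delta_rot":[[0,0,-0.012],[0,0,0],[0,0,0],[0,0,0],[0,0,0]],"jaw":[4,4,4,4,4]}' 40
python3 -c "
from h import *
fix(1.543)"
```

```text
clock: 19.57
ee_pos: [0.4509, -0.1136, 0.0435]
tool_rot: [3.131, 0.002, 1.543]
wrist_force: [0.2, 0.1, -0.1]
width: 0.468
pos [ 0.4509 -0.1136  0.0435] yaw 1.543 rotfix [0.003 0.01  0.   ] F [ 0.2  0.1 -0.1] w 0.468 t 19.57
```

```bash
python3 -m crank '{"slide":[[-0.45,0,0],[0,0,-0.8],[0,0,-1.0],[0,0,-0.5],[0,0,0],[0,0,0]],"delta_rot":[[0.003,0.01,0],[0,0,0],[0,0,0],[0,0,0],[0,0,0],[0,0,0]],"jaw":[4,4,4,4,4,4]}' 40
python3 -c "
from h import *
fix(1.543)"
```

```text
clock: 20.07
ee_pos: [0.4493, -0.1151, 0.0219]
tool_rot: [3.136, 0.002, 1.542]
wrist_force: [-0.1, 0.0, 0.6]
width: 0.474
pos [ 0.4493 -0.1151  0.0219] yaw 1.5421 rotfix [0.002 0.006 0.001] F [-0.1  0.   0.6] w 0.474 t 20.07
```

```bash
python3 -m crank '{"slide":[[-0.35,0.15,-0.4],[0,0,-0.4],[0,0,0],[0,0,0]],"delta_rot":[[0.002,0.006,0],[0,0,0],[0,0,0],[0,0,0]],"jaw":[4,4,4,4]}' 40
python3 -c "
from h import *
fix(1.543); snap('wrist','w20')"
```

```text
clock: 20.4
ee_pos: [0.445, -0.1133, 0.0128]
tool_rot: [-3.14, -0.0, 1.542]
wrist_force: [0.3, 0.5, 1.0]
width: 0.467
pos [ 0.445  -0.1133  0.0128] yaw 1.5419 rotfix [-0.    -0.002  0.001] F [0.3 0.5 1. ] w 0.467 t 20.4
```

View pics/w20.png

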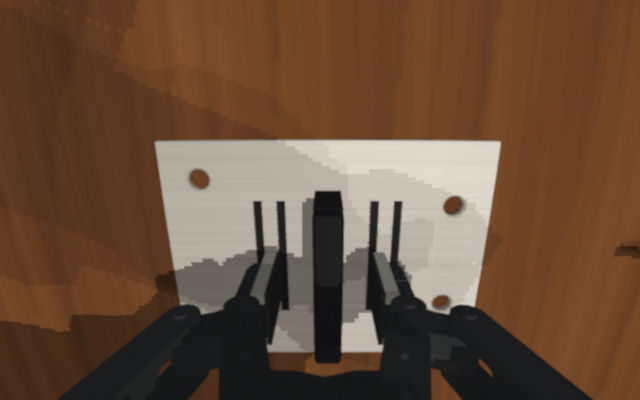

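```bash
python3 -m crank '{"slide":[[0,0,0],[0,0,0],[0,0,0],[0,0,0],[0,0,0],[0,0,0]],"delta_rot":[[0,0,0],[0,0,0],[0,0,0],[0,0,0],[0,0,0],[0,0,0]],"jaw":[0.6,0.6,0.6,0.6,0.6,0.6]}' 60
python3 -c "
from h import *
s=fix(1.543); im,d,m=snap('wrist','w21'); np.savez('w21.npz',d=d,ee=s['ee_pos'],rot=s['tool_rot'],**{k:np.array(v) for k,v in m.items()})"
```

```text
clock: 20.95
ee_pos: [0.4453, -0.1134, 0.0132]
tool_rot: [-3.14, -0.0, 1.542]
wrist_force: [0.6, -0.6, -0.9]
width: 0.126
pos [ 0.4453 -0.1134  0.0132] yaw 1.542 rotfix [-0.    -0.001  0.001] F [ 0.6 -0.6 -0.9] w 0.126 t 20.95
```

View pics/w21.png

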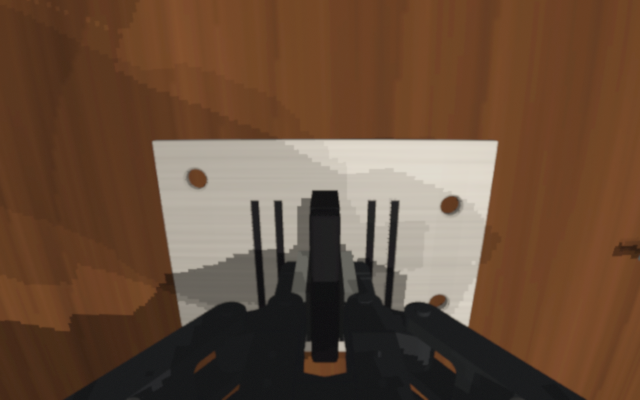

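```bash
cat > ct.py <<'E'
from h import *
def cover_in_tool(im,m,ee,y,name=""):
    hsv=cv2.cvtColor(im,cv2.COLOR_BGR2HSV); w=(hsv[...,1]<60).astype(np.uint8)
    H=holes(im,w,(140,130,510,330),150,900)
    H=H[[np.argmin(H[:,0]+H[:,1]), np.argmax(H[:,0]-H[:,1])]]
    R=np.array([[np.cos(y),-np.sin(y)],[np.sin(y),np.cos(y)]]); z0=ee[2]-.0132
    print(name,H.round(1).tolist())
    for dz in (-.003,-.002,-.001,0):
        P=plane(m,H[:,:2],z0+.0035+dz)[:,:2]; th,t,r=rigid(POSTS[[1,3]],P)
        C=plane(m,[(152.5,140.5),(498,140.5)],z0+.004+dz)[:,:2]; th2,t2,r2=rigid(np.array([(-.078,.058),(.078,.058)]),C)
        print(dz,(R.T@(t-ee[:2])*1000).round(2),(r[0]*1000).round(2),"|",(R.T@(t2-ee[:2])*1000).round(2),(r2[0]*1000).round(2),"rel",round(th-y,4),round(th2-y,4))
E
python3 - <<'E'
from ct import *
z=np.load("w21.npz"); d,m=load("w21.npz"); im=cv2.imread("pics/w21.png")
cover_in_tool(im,m,z["ee"],z["rot"][2])
E
```

```text
[[197.1, 177.9, 307.0], [449.4, 204.3, 268.5]]
-0.003 [-0.01  0.61] [-0.44  0.06] | [0.03 0.36] [-1.53  0.04] rel -1.5711 -1.5708
-0.002 [0.28 0.61] [-0.05  0.01] | [0.17 0.36] [-1.02  0.03] rel -1.5711 -1.5708
-0.001 [0.57 0.61] [ 0.34 -0.05] | [0.3  0.36] [-0.5   0.01] rel -1.5711 -1.5708
0 [0.87 0.61] [ 0.73 -0.1 ] | [0.44 0.36] [ 0.01 -0.  ] rel -1.5711 -1.5708
```

```bash
python3 -m crank '{"slide":[[0,0,2],[0,0,4],[0,0,4],[0,0,4],[0,1.5,4],[-0.1,2.5,1],[-0.1,2.5,0],[-0.1,2.5,0],[-0.1,2.5,0],[-0.1,2.5,0],[-0.1,2.5,0],[-0.1,2.5,0],[-0.1,2.5,0],[-0.1,2.5,0],[-0.1,2.5,0],[-0.1,2.3,0],[-0.1,2.3,0],[-0.1,2.3,0],[0,0,0],[0,0,0]],"delta_rot":[[0,0,0],[0,0,0],[0,0,0],[0,0,0],[0,0,0.06],[0,0,0.11],[0,0,0.11],[0,0,0.11],[0,0,0.11],[0,0,0.11],[0,0,0.11],[0,0,0.11],[0,0,0.11],[0,0,0.11],[0,0,0.11],[0,0,0.11],[0,0,0.11],[0,0,0.11],[0,0,0],[0,0,0]],"jaw":[0.6,0.6,0.6,0.6,0.6,0.6,0.6,0.6,0.6,0.6,0.6,0.6,0.6,0.6,0.6,0.6,0.6,0.6,0.6,0.6]}' 70
python3 - <<'E'
from ct import *
s=fix(3.074); im,d,m=snap("wrist","w22")
E
```

```text
clock: 22.67
ee_pos: [0.4206, 0.2361, 0.2068]
tool_rot: [-3.134, -0.003, 3.103]
wrist_force: [1.1, -0.2, -2.1]
width: 0.124
pos [0.4206 0.2361 0.2068] yaw 3.1032 rotfix [ 0.008 -0.003 -0.029] F [ 1.1 -0.2 -2.1] w 0.124 t 22.67
```

View pics/w22.png

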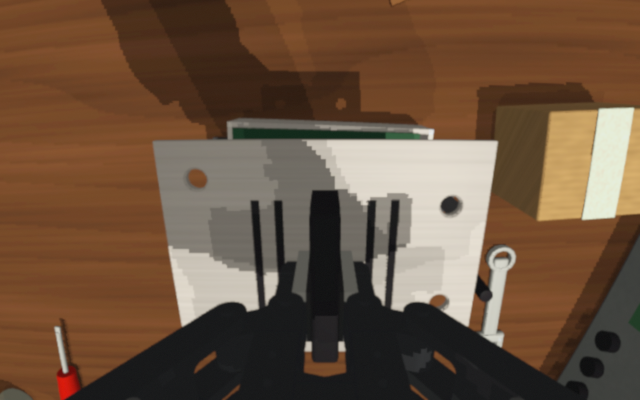

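```bash
python3 -m crank '{"slide":[[0.6,-0.1,0],[0,0,-1.5],[0,0,-2],[0,0,-1],[0,0,0],[0,0,0]],"delta_rot":[[0.008,-0.003,-0.029],[0,0,0],[0,0,0],[0,0,0],[0,0,0],[0,0,0]],"jaw":[0.6,0.6,0.6,0.6,0.6,0.6]}' 70
python3 - <<'E'
from ct import *
s=fix(3.074)
E
```

```text
clock: 23.22
ee_pos: [0.4296, 0.2292, 0.1608]
tool_rot: [3.14, 0.002, 3.052]
wrist_force: [0.3, -0.3, -2.2]
width: 0.13
pos [0.4296 0.2292 0.1608] yaw 3.0524 rotfix [-0.001  0.002  0.022] F [ 0.3 -0.3 -2.2] w 0.13 t 23.22
```

```bash
python3 -m crank '{"slide":[[0,0.5,0],[0,0,-0.8],[0,0,-0.6],[0,0,0]],"delta_rot":[[0,0,0.02],[0,0,0],[0,0,0],[0,0,0]],"jaw":[0.6,0.6,0.6,0.6]}' 70
python3 - <<'E'
from ct import *
s=fix(3.074)
E
```

```text
clock: 23.55
ee_pos: [0.432, 0.2335, 0.1479]
tool_rot: [3.139, 0.006, 3.069]
wrist_force: [-0.3, 0.8, -2.7]
width: 0.119
pos [0.432  0.2335 0.1479] yaw 3.0693 rotfix [-0.003  0.006  0.005] F [-0.3  0.8 -2.7] w 0.119 t 23.55
```

```bash
python3 -m crank '{"slide":[[-0.25,0.1,0],[0,0,-0.5],[0,0,-0.4],[0,0,0],[0,0,0]],"delta_rot":[[-0.003,0.006,0.005],[0,0,0],[0,0,0],[0,0,0],[0,0,0]],"jaw":[0.6,0.6,0.6,0.6,0.6]}' 70
cat > ov2.py <<'E'
from h import *
import sys
s=fix(3.074); m=manip.camera_model("wrist"); im,d=manip.snapshot("wrist"); cv2.imwrite(f"pics/{sys.argv[1]}.png",im)
big=cv2.resize(im,None,fx=6,fy=6,interpolation=cv2.INTER_CUBIC)
C=(0.4290,0.2341)
for z,c in((.118,(0,0,255)),(.1,(255,0,0))):
    q=proj(m,pins(c=C,th=1.503,z=z)); print(z,q.round(1).tolist())
    for p in q: cv2.circle(big,tuple(int(v*6+3) for v in p),4,c,-1)
a=big[980:1180,1080:1280]; b=big[1120:1320,2600:2800]; c=big[1710:1910,2530:2730]
cv2.imwrite(f"pics/{sys.argv[1]}d.png",np.hstack([a,b,c]))
E
python3 ov2.py w23
```

```text
clock: 23.97
ee_pos: [0.4293, 0.2351, 0.1381]
tool_rot: [-3.141, -0.0, 3.075]
wrist_force: [0.2, 0.3, -2.2]
width: 0.124
pos [0.4293 0.2351 0.1381] yaw 3.0753 rotfix [ 0.001 -0.    -0.001] F [ 0.2  0.3 -2.2] w 0.124 t 23.97
0.118 [[218.6, 312.5], [202.5, 176.0], [431.3, 293.5], [442.3, 201.4]]
0.1 [[227.0, 294.8], [213.8, 168.1], [422.7, 276.8], [431.8, 191.4]]
```

View pics/w23d.png

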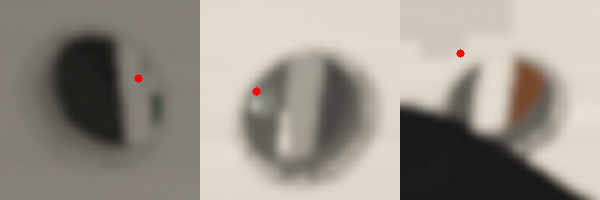

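View pics/w23.png

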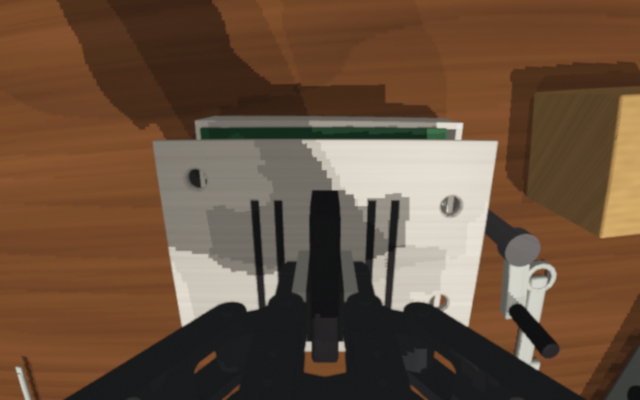

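```bash
python3 -m crank '{"slide":[[0,-0.05,-0.4],[0,0,0],[0,0,0]],"delta_rot":[[0,0,0],[0,0,0],[0,0,0]],"jaw":[0.6,0.6,0.6]}' 70
python3 ov2.py w24
```

```text
clock: 24.27
ee_pos: [0.4294, 0.2346, 0.134]
tool_rot: [-3.141, 0.0, 3.075]
wrist_force: [-0.2, -0.0, -2.6]
width: 0.122
pos [0.4294 0.2346 0.134 ] yaw 3.0754 rotfix [ 0.     0.    -0.001] F [-0.2 -0.  -2.6] w 0.122 t 24.27
0.118 [[217.3, 316.8], [200.5, 177.7], [434.3, 297.5], [446.0, 203.7]]
0.1 [[225.9, 298.4], [212.1, 169.5], [425.3, 280.2], [434.9, 193.2]]
```

View pics/w24d.png

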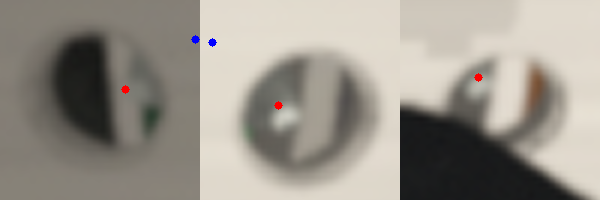

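Run:
```python
from ct import *
s=fix(3.074); m=manip.camera_model("wrist"); im=cv2.imread("pics/w24.png")
tips=[(447.2,205.7),(435.3,299.2)]
zu=s["ee_pos"][2]-.0132; print("underside",zu)
big=cv2.resize(im,None,fx=8,fy=8,interpolation=cv2.INTER_CUBIC)
for dz in(0,-.002):
    print(dz,"tips",plane(m,tips,.118+dz)[:,:2].round(4).tolist(),"pred",pins((.429,.2341),1.503)[2:][::-1,:2].round(4).tolist())
# rim of TR hole: threshold white
hsv=cv2.cvtColor(im,cv2.COLOR_BGR2HSV)
g=cv2.cvtColor(im,cv2.COLOR_BGR2GRAY)
print(g[190:220,432:468:2])
```

```text
pos [0.4293 0.2345 0.1339] yaw 3.0754 rotfix [ 0.001 -0.    -0.001] F [ 1.   0.2 -2.9] w 0.126 t 24.32
underside 0.12067707080079339
0 tips [[0.4071, 0.2964], [0.461, 0.2926]] pred [[0.4061, 0.2958], [0.46, 0.2921]]
-0.002 tips [[0.4078, 0.2971], [0.4624, 0.2933]] pred [[0.4061, 0.2958], [0.46, 0.2921]]
[[220 220 220 220 221 220 220 220 220 220 219 219 219 219 219 219 219 218]
 [220 220 220 220 220 220 220 220 220 220 220 219 219 219 219 219 219 218]
 [220 220 220 220 221 221 221 221 220 220 220 220 220 220 219 219 219 219]
 [221 221 221 221 222 221 221 221 220 218 217 218 219 220 220 220 220 219]
 [221 221 221 221 221 222 221 220 213 207 204 205 212 219 220 220 220 219]
 [220 220 220 220 221 221 219 211 187 179 181 181 191 211 219 219 219 218]
 [219 219 220 220 220 220 214 183 147 132 161 165 175 193 213 218 219 218]
 [219 219 219 219 219 218 199 144 109 112 155 160 158 176 201 217 218 218]
 [219 219 219 219 219 213 166 114  99 115 156 159 141 153 187 214 218 218]
 [220 220 220 220 219 196 130 106 102 118 157 159 133 126 175 207 219 219]
 [220 220 220 220 215 167 111 111 103 121 158
[... 755 characters left out ...]
103 139 167 203 217 217]
 [222 222 222 220 193 127  95  95 117 153 143 114 113 156 177 212 219 219]
 [221 221 222 221 202 158 105  96 120 143 122 107 133 167 191 217 219 219]
 [221 220 220 221 209 179 133 105 113 119 110 125 154 176 206 218 219 218]
 [219 219 219 219 215 193 164 130 116 119 125 151 168 190 214 217 217 217]
 [217 217 217 218 217 204 181 158 137 140 149 164 178 204 216 216 216 215]
 [217 217 217 217 217 212 194 173 159 157 163 175 195 213 216 216 215 214]
 [217 217 217 217 217 216 208 194 181 178 186 199 210 215 215 215 215 215]
 [217 217 217 217 217 217 215 211 206 203 208 213 216 216 216 216 215 215]
 [217 217 217 217 217 217 216 216 215 214 215 216 216 216 216 216 215 215]]
```

Run:
```python
from ct import *
m=manip.camera_model("wrist"); im=cv2.imread("pics/w24.png"); g=cv2.cvtColor(im,cv2.COLOR_BGR2GRAY)
s=manip.state(); zu=s["ee_pos"][2]-.0132
C=[]
for (u0,v0,u1,v1),T in (((434,188,470,224),205),):
    k=(g[v0:v1,u0:u1]<T).astype(np.uint8); c=max(cv2.findContours(k,cv2.RETR_EXTERNAL,cv2.CHAIN_APPROX_NONE)[0],key=cv2.contourArea)
    e=cv2.fitEllipse(c); print(e, u0+e[0][0],v0+e[0][1]); C.append((u0+e[0][0],v0+e[0][1]))
k=(g[165:192,182:214]); print(k[::2,::2])
for dz in (0,-.001,-.002):
    H=plane(m,C,zu+.004+dz)[0,:2]; Hm=plane(m,[(449.4,204.3)],zu+.003+dz)[0,:2]; T=plane(m,[(447.2,205.7)],.118+dz)[0,:2]
    print(dz,((T-H)*1000).round(2),((T-Hm)*1000).round(2))
```

```text
((16.952617645263672, 17.958633422851562), (22.38454246520996, 24.98231315612793), 55.807701110839844) 450.9526176452637 205.95863342285156
[[127 127 127 128 128 128 128 128 128 128 128 128 128 129 129 129]
 [127 127 128 126 123 120 117 118 123 127 128 128 129 129 129 129]
 [126 127 124 116 104  79  64  70 111 118 123 127 127 127 127 127]
 [125 124 116 105  62  26  26  35 108 127 114 122 126 126 127 127]
 [127 119 111  85  37  27  25  27 106 127 105 110 125 127 128 129]
 [127 116 104  72  31  29  28  26  96 125 102 101 117 129 130 130]
 [124 112  98  70  32  31  30  26  83 124 119 108 104 125 128 127]
 [124 115 102  80  37  32  29  27  77 125 122 111 101 121 128 128]
 [126 115 103  89  53  31  32  30  68 127 124  78  83 122 129 129]
 [126 118 107  98  77  42  31  31  62 125 124  68  92 123 127 128]
 [126 125 115 108  96  84  54  36  53 120 127  88 113 126 128 128]
 [126 126 123 116 110 102  95  84  72 108 118 112 122 127 128 128]
 [125 125 126 122 117 116 113 111 109 114 117 120 126 127 127 127]
 [128 128 128 128 127 125 122 121 121 123 126 129 129 129 130 129]]
0 [2.18 0.58] [2.71 1.  ]
-0.001 [2.18 0.57] [2.71 1.  ]
-0.002 [2.18 0.55] [2.72 0.99]
```

Run:
```python
from ct import *
m=manip.camera_model("wrist"); im=cv2.imread("pics/w24.png")
s=manip.state(); zu=s["ee_pos"][2]-.0132
P=plane(m,[(195.7,178.6),(450.95,205.96)],zu+.004-.001)[:,:2]; th,t,r=rigid(POSTS[[1,3]],P); print(th,t,r*1000)
R=np.array([[np.cos(th),-np.sin(th)],[np.sin(th),np.cos(th)]]); Hc=POSTS@R.T+t
T=plane(m,[(435.3,299.2),(447.2,205.7)],.118-.001)[:,:2]; print("tip-hole mm",((T-Hc[2:])*1000).round(2).tolist())
ims=[]
for (u,v) in ((197,178),(449,205),(439,301)):
    ims.append(cv2.resize(im[v-16:v+16,u-16:u+16],None,fx=8,fy=8,interpolation=cv2.INTER_CUBIC))
cv2.imwrite("pics/w24z.png",np.hstack(ims))
```

```text
1.5015314126756976 [0.42797257 0.23416449] [[-0.04674315 -0.26105477]
 [ 0.04674315  0.26105477]]
tip-hole mm [[2.62, 0.83], [2.23, 0.83]]
```

View pics/w24z.png

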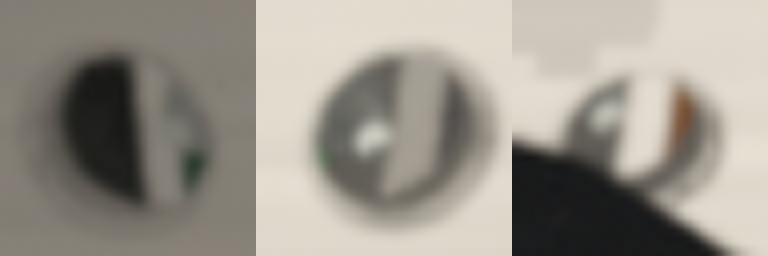

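```bash
python3 -m crank '{"slide":[[0.15,0.05,-0.15],[0,0,0],[0,0,0]],"delta_rot":[[0,0,0],[0,0,0],[0,0,0]],"jaw":[0.6,0.6,0.6]}' 70
python3 ov2.py w25
python3 - <<'E'
from h import *
im=cv2.imread("pics/w25.png"); ims=[]
for (u,v) in ((197,178),(449,205),(439,301)):
    ims.append(cv2.resize(im[v-16:v+16,u-16:u+16],None,fx=8,fy=8,interpolation=cv2.INTER_CUBIC))
cv2.imwrite("pics/w25z.png",np.hstack(ims))
E
```

```text
clock: 24.57
ee_pos: [0.4311, 0.2351, 0.1324]
tool_rot: [-3.141, 0.0, 3.075]
wrist_force: [-0.3, 0.4, -2.3]
width: 0.125
pos [0.4311 0.2351 0.1324] yaw 3.0753 rotfix [ 0.     0.    -0.001] F [-0.3  0.4 -2.3] w 0.125 t 24.57
0.118 [[215.1, 316.0], [197.7, 175.1], [434.4, 296.4], [446.2, 201.4]]
0.1 [[223.9, 297.5], [209.8, 167.0], [425.3, 279.1], [435.0, 191.1]]
```

View pics/w25z.png

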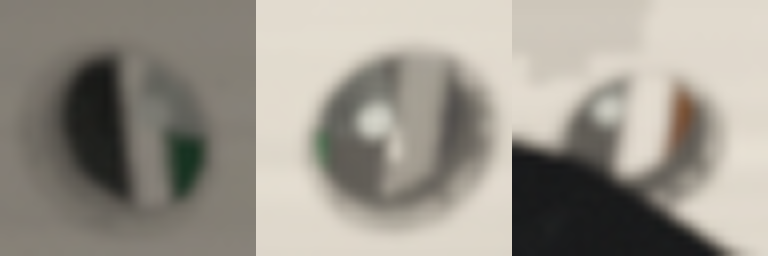

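```bash
python3 -m crank '{"slide":[[0,0,-0.3],[0,0,-0.3],[0,0,0]],"delta_rot":[[0,0,0],[0,0,0],[0,0,0]],"jaw":[0.6,0.6,0.6]}' 70
python3 ov2.py w26
python3 - <<'E'
from h import *
im=cv2.imread("pics/w26.png"); ims=[]
for (u,v) in ((197,178),(449,205),(439,301)):
    ims.append(cv2.resize(im[v-16:v+16,u-16:u+16],None,fx=8,fy=8,interpolation=cv2.INTER_CUBIC))
cv2.imwrite("pics/w26z.png",np.hstack(ims))
E
```

```text
clock: 24.87
ee_pos: [0.4314, 0.2352, 0.1261]
tool_rot: [-3.141, 0.001, 3.075]
wrist_force: [-0.2, 0.9, -2.9]
width: 0.121
pos [0.4314 0.2352 0.1261] yaw 3.0752 rotfix [ 0.     0.001 -0.001] F [-0.2  0.9 -2.9] w 0.121 t 24.87
0.118 [[211.3, 322.9], [192.5, 177.9], [437.8, 302.8], [450.5, 205.1]]
0.1 [[220.8, 303.2], [205.5, 169.2], [428.2, 284.4], [438.5, 194.0]]
```

View pics/w26z.png

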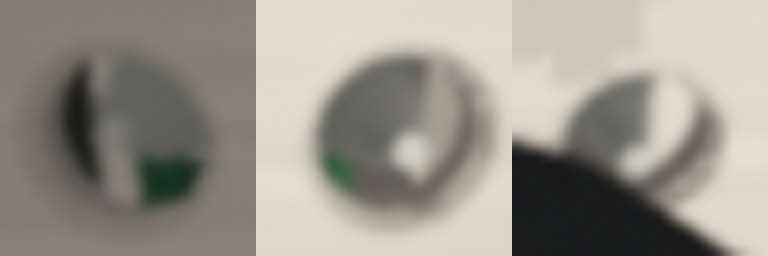

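```bash
python3 -m crank '{"slide":[[0,0,-0.3],[0,0,-0.3],[0,0,-0.2],[0,0,0]],"delta_rot":[[0,0,0],[0,0,0],[0,0,0],[0,0,0]],"jaw":[0.6,0.6,0.6,0.6]}' 70
python3 ov2.py w27
```

```text
clock: 25.25
ee_pos: [0.4314, 0.2352, 0.1174]
tool_rot: [-3.141, 0.001, 3.075]
wrist_force: [-1.7, 1.0, -2.8]
width: 0.121
pos [0.4314 0.2352 0.1174] yaw 3.0753 rotfix [ 0.     0.001 -0.001] F [-1.7  1.  -2.8] w 0.121 t 25.25
0.118 [[206.1, 333.8], [185.2, 182.8], [443.1, 313.1], [457.3, 211.4]]
0.1 [[216.4, 312.4], [199.5, 173.2], [432.6, 293.0], [444.0, 199.1]]
```

View pics/w27.png

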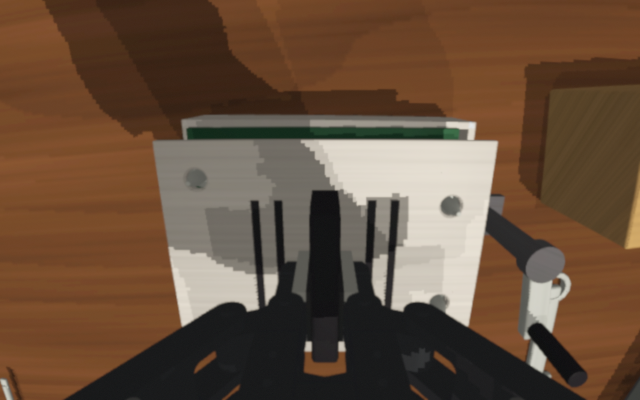

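```bash
python3 -m crank '{"slide":[[0,0,-0.2],[0,0,-0.2],[0,0,0]],"delta_rot":[[0,0,0],[0,0,0],[0,0,0]],"jaw":[0.6,0.6,0.6]}' 70
python3 ov2.py w28
```

```text
clock: 25.55
ee_pos: [0.4317, 0.2353, 0.1133]
tool_rot: [3.141, 0.001, 3.075]
wrist_force: [0.2, -0.1, -1.5]
width: 0.124
pos [0.4317 0.2353 0.1133] yaw 3.0753 rotfix [-0.     0.001 -0.001] F [ 0.2 -0.1 -1.5] w 0.124 t 25.55
0.118 [[203.2, 338.7], [181.1, 184.7], [445.6, 317.7], [460.5, 214.0]]
0.1 [[213.9, 316.5], [196.2, 174.7], [434.6, 296.7], [446.6, 201.1]]
```

View pics/w28.png

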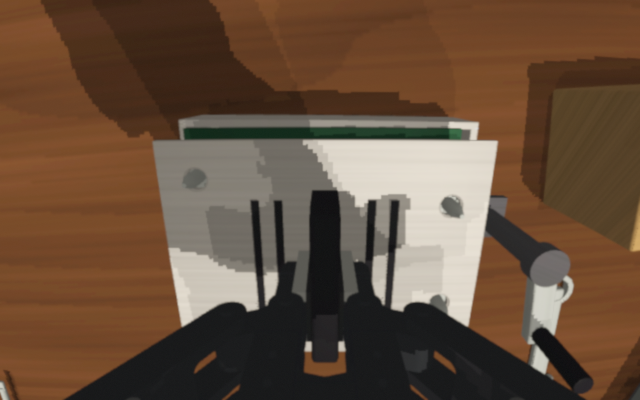

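```bash
python3 -m crank '{"slide":[[0,0,-0.2]],"delta_rot":[[0,0,0]],"jaw":[0.6]}' 70; python3 -m crank '{"slide":[[-0.05,0,0]],"delta_rot":[[0,0,0]],"jaw":[0.6]}' 70
```

```text
clock: 25.68
ee_pos: [0.4324, 0.2358, 0.113]
tool_rot: [3.14, 0.003, 3.075]
wrist_force: [-6.7, -0.5, 30.5]
width: 0.124
clock: 25.77
ee_pos: [0.4324, 0.236, 0.1138]
tool_rot: [3.14, 0.004, 3.075]
wrist_force: [-0.1, 0.0, -2.0]
width: 0.127
```

```bash
python3 -m crank '{"slide":[[-0.1,-0.05,0],[0,0,0],[0,0,0],[0,0,0],[0,0,0.3],[0,0,1],[0,0,2],[0,0,3],[0,0,3],[0,0,2],[0,0,0],[0,0,0]],"delta_rot":[[0,0,0],[0,0,0],[0,0,0],[0,0,0],[0,0,0],[0,0,0],[0,0,0],[0,0,0],[0,0,0],[0,0,0],[0,0,0],[0,0,0]],"jaw":[0.6,4,4,4,4,4,4,4,4,4,4,4]}' 60
python3 - <<'E'
from h import *
s=fix(3.076); im,d,m=snap("wrist","w29"); np.savez("w29.npz",d=d,**{k:np.array(v) for k,v in m.items()})
E
```

```text
clock: 26.77
ee_pos: [0.4308, 0.2352, 0.2363]
tool_rot: [3.139, 0.006, 3.075]
wrist_force: [-1.8, -0.8, -0.5]
width: 0.468
pos [0.4308 0.2352 0.2363] yaw 3.0751 rotfix [-0.002  0.006  0.001] F [-1.8 -0.8 -0.5] w 0.468 t 26.77
```

View pics/w29.png

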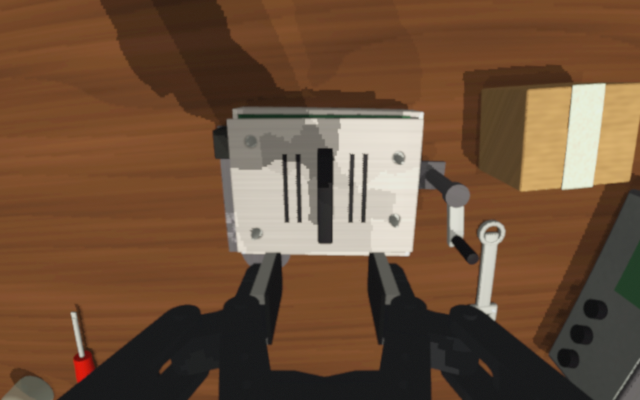

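Run:
```python
from h import *
d,m=load("w29.npz"); P=cloud(m,d); im=cv2.imread("pics/w29.png")
k=np.zeros(d.shape,bool); k[125:245,238:412]=1
Q=P[k]; Q=Q[(Q[:,2]>.095)&(Q[:,2]<.112)]
A=np.c_[Q[:,:2]-Q[:,:2].mean(0),np.ones(len(Q))]; c=np.linalg.lstsq(A,Q[:,2],rcond=None)[0]; print("tilt",c.round(4),len(Q))
hsv=cv2.cvtColor(im,cv2.COLOR_BGR2HSV)
# cover outline on z=.104
C=plane(m,[(413,256),(422,117),(227,117),(232,251)],.104)[:,:2]; print(C.round(4).tolist())
th,t,r=rigid(np.array([(.078,-.058),(.078,.058),(-.078,.058),(-.078,-.058)]),C); print("cover",th,t,(r*1000).round(1).tolist())
# latch: peg top z=.15 ; pivot top
pv=plane(m,[(457,193)],.115)[0]; pg=plane(m,[(474,258)],.15)[0]; pb=plane(m,[(456,240)],.115)[0]; print(pv,pg,pb)
R=lambda a:np.array([[np.cos(a),-np.sin(a)],[np.sin(a),np.cos(a)]])
lp=np.array([.429,.2345])+R(1.503)@[.108,0]; print("latch pivot",lp)
crop(im,400,140,540,300,4,"w29c")
```

```text
tilt [ 0.002  -0.0012  0.104 ] 19138
[[0.4982, 0.3105], [0.3759, 0.3159], [0.3657, 0.1619], [0.4822, 0.1483]]
cover 1.4890952550361007 [0.43050798 0.23413708] [[3.5, 3.3], [-3.1, -0.7], [-0.7, 0.8], [0.3, -3.4]]
[0.43739299 0.34290998 0.115     ] [0.47863199 0.34560232 0.15      ] [0.47969823 0.34455696 0.115     ]
latch pivot [0.4363164  0.34225189]
```

View pics/w29c.png

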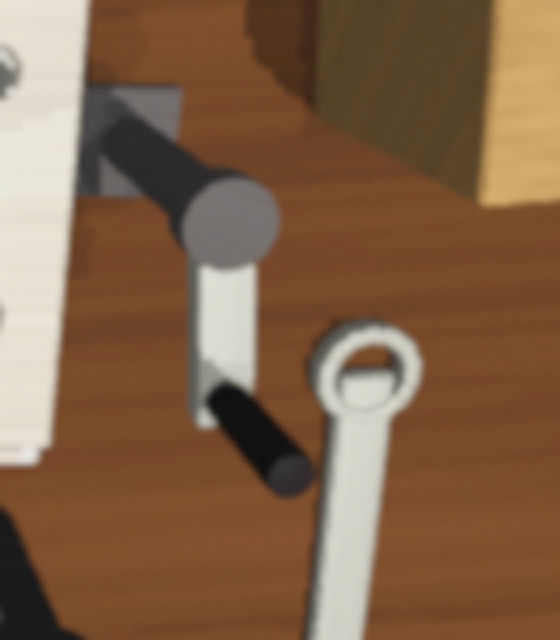

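```bash
python3 -m crank '{"slide":[[1.0,3.0,0],[1.0,3.0,0],[1.0,3.0,0],[1.0,3.0,0],[0.7,2,-1],[0,0,0],[0,0,0]],"delta_rot":[[0,0,0],[0,0,0],[0,0,0],[0,0,0],[0,0,0],[0,0,0],[0,0,0]],"jaw":[0,0,0,0,0,0,0]}' 60
python3 - <<'E'
from h import *
s=fix(3.076); im,d,m=snap("wrist","w30")
E
```

```text
clock: 27.4
ee_pos: [0.4756, 0.3785, 0.2184]
tool_rot: [-3.138, -0.003, 3.072]
wrist_force: [0.2, 0.3, 0.3]
width: -0.003
pos [0.4756 0.3785 0.2184] yaw 3.0717 rotfix [ 0.004 -0.003  0.004] F [0.2 0.3 0.3] w -0.003 t 27.4
```

View pics/w30.png

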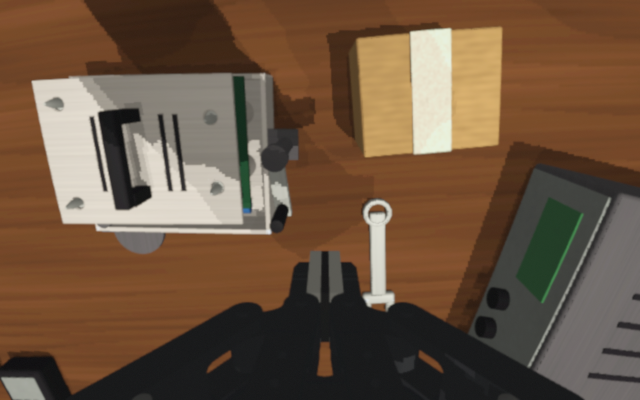

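Run:
```python
from h import *
m=manip.camera_model("wrist"); print(plane(m,[(277,226)],.15),plane(m,[(275,158)],.115))
```

```text
[[0.47835927 0.34518274 0.15      ]] [[0.43889599 0.34330107 0.115     ]]
```

```bash
python3 -m crank '{"slide":[[0.2,0,-2],[0,0,-3],[0,0,-2.5],[0,0,-0.7],[0,0,0],[0,0,0]],"delta_rot":[[0,0,0],[0,0,0],[0,0,0],[0,0,0],[0,0,0],[0,0,0]],"jaw":[0,0,0,0,0,0]}' 60
python3 - <<'E'
from h import *
s=fix(3.076); im,d,m=snap("wrist","w31"); P=np.array([.438,.343])
for f in np.arange(.05,-1.75,-.2):
    q=P+.04*np.array([np.cos(f),np.sin(f)])+.019*np.array([-np.sin(f),np.cos(f)]); print(round(f,2),q.round(4))
E
```

```text
clock: 27.95
ee_pos: [0.4751, 0.3718, 0.1345]
tool_rot: [-3.135, -0.005, 3.066]
wrist_force: [0.8, 0.4, 0.7]
width: -0.001
pos [0.4751 0.3718 0.1345] yaw 3.0665 rotfix [ 0.007 -0.006  0.01 ] F [0.8 0.4 0.7] w -0.001 t 27.95
0.05 [0.477 0.364]
-0.15 [0.4804 0.3558]
-0.35 [0.4821 0.3471]
-0.55 [0.482  0.3383]
-0.75 [0.4802 0.3296]
-0.95 [0.4767 0.3215]
-1.15 [0.4717 0.3143]
-1.35 [0.4653 0.3081]
-1.55 [0.4578 0.3034]
```

View pics/w31.png

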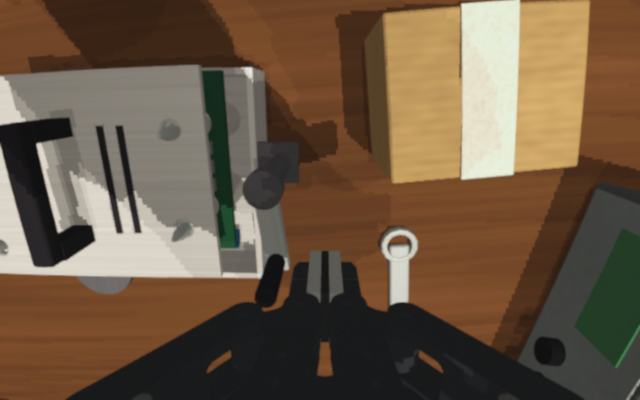

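```bash
python3 -m crank '{"slide":[[0.3,-0.8,0],[0.3,-0.9,-0.1],[0.1,-0.8,-0.1],[0,-0.7,-0.1],[0,0,0]],"delta_rot":[[0.005,-0.005,0.01],[0,0,0],[0,0,0],[0,0,0],[0,0,0]],"jaw":[0,0,0,0,0]}' 60
python3 - <<'E'
from h import *
s=fix(3.076); im,d,m=snap("wrist","w32")
E
```

```text
clock: 28.42
ee_pos: [0.4852, 0.3403, 0.1383]
tool_rot: [3.135, 0.006, 3.077]
wrist_force: [0.9, -0.2, -0.2]
width: 0.002
pos [0.4852 0.3403 0.1383] yaw 3.0768 rotfix [-0.006  0.007 -0.001] F [ 0.9 -0.2 -0.2] w 0.002 t 28.42
```

View pics/w32.png

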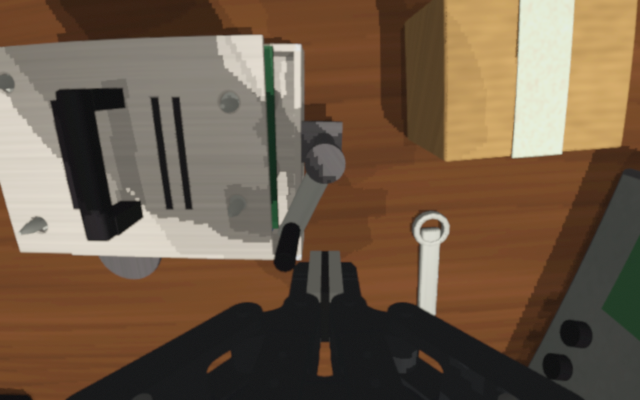

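```bash
python3 -m crank '{"slide":[[-0.2,-0.9,-0.3],[-0.3,-0.8,-0.2],[-0.5,-0.7,-0.2],[0,0,0]],"delta_rot":[[0,0.005,0],[0,0,0],[0,0,0],[0,0,0]],"jaw":[0,0,0,0]}' 60
python3 - <<'E'
from h import *
s=fix(3.076); im,d,m=snap("wrist","w33")
E
```

```text
clock: 28.8
ee_pos: [0.4763, 0.3153, 0.1322]
tool_rot: [3.134, 0.005, 3.077]
wrist_force: [-0.6, 0.5, -0.8]
width: -0.002
pos [0.4763 0.3153 0.1322] yaw 3.0769 rotfix [-0.008  0.006 -0.001] F [-0.6  0.5 -0.8] w -0.002 t 28.8
```

View pics/w33.png

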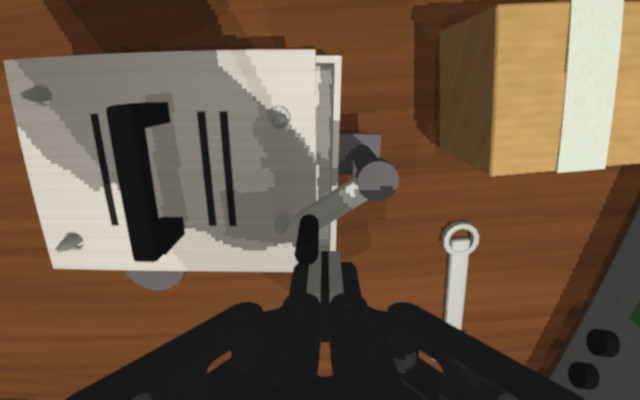

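```bash
python3 -m crank '{"slide":[[-0.7,-0.7,0],[-0.8,-0.5,0],[-0.7,-0.3,0],[0,0,0]],"delta_rot":[[0,0.005,0],[0,0,0],[0,0,0],[0,0,0]],"jaw":[0,0,0,0]}' 60
python3 - <<'E'
from h import *
s=fix(3.076); im,d,m=snap("wrist","w34")
E
```

```text
clock: 29.18
ee_pos: [0.4529, 0.2992, 0.1322]
tool_rot: [3.134, 0.001, 3.077]
wrist_force: [-0.2, -0.4, -0.4]
width: -0.0
pos [0.4529 0.2992 0.1322] yaw 3.0768 rotfix [-0.008  0.001 -0.001] F [-0.2 -0.4 -0.4] w -0.0 t 29.18
```

View pics/w34.png

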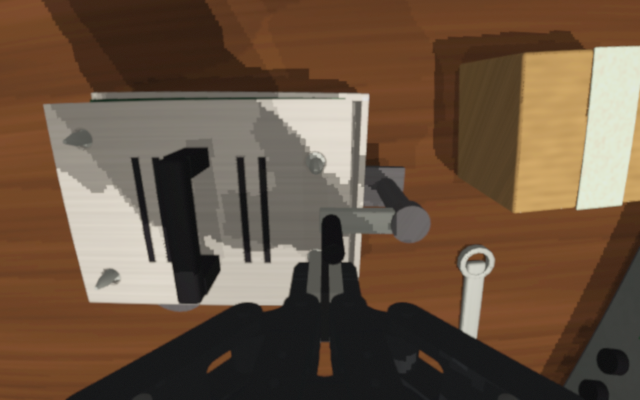

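```bash
python3 -m crank '{"slide":[[-0.4,0.1,0],[-0.3,0.1,0]],"delta_rot":[[0,0,0],[0,0,0]],"jaw":[0,0]}' 60
python3 - <<'E'
from h import *
s=fix(3.076); im,d,m=snap("wrist","w35")
E
```

```text
clock: 29.4
ee_pos: [0.4493, 0.2998, 0.1329]
tool_rot: [3.138, 0.009, 3.075]
wrist_force: [8.4, -4.3, -5.0]
width: -0.001
pos [0.4493 0.2998 0.1329] yaw 3.0753 rotfix [-0.003  0.009  0.001] F [ 8.4 -4.3 -5. ] w -0.001 t 29.4
```

View pics/w35.png

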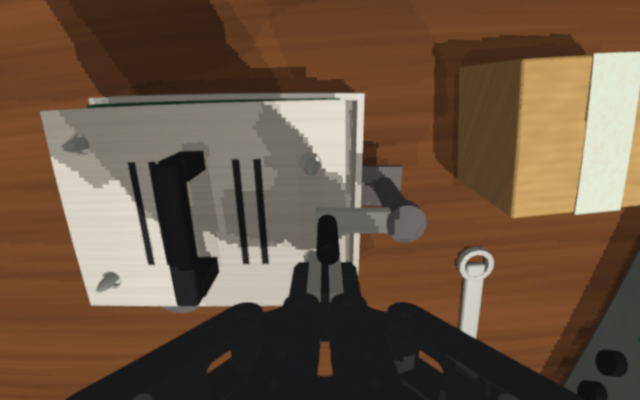

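```bash
python3 -m crank '{"slide":[[0.8,0,0.2],[1.2,0,0.3],[0,0,2],[0,0,3],[0,0,4],[-1,-1,3],[-1.5,-1.5,1],[-1,-1.5,0],[0,-1,0],[0,0,0],[0,0,0]],"delta_rot":[[0,0.01,0],[0,0,0],[0,0,0],[0,0,0],[0,0,0],[0,0,0],[0,0,0],[0,0,0],[0,0,0],[0,0,0],[0,0,0]],"jaw":[0,0,0,0,0,0,0,0,0,0,0]}' 60
python3 - <<'E'
from h import *
s=fix(3.076); im,d,m=snap("wrist","w36"); np.savez("w36.npz",d=d,**{k:np.array(v) for k,v in m.items()})
im,d,m=snap("top","t36"); im,d,m=snap("scene","s36"); crop(im,60,150,620,380,1.4,"s36c")
E
```

```text
clock: 30.37
ee_pos: [0.4285, 0.2496, 0.2712]
tool_rot: [3.141, -0.009, 3.08]
wrist_force: [-0.8, -0.2, 0.6]
width: -0.002
pos [0.4285 0.2496 0.2712] yaw 3.0797 rotfix [-0.002 -0.009 -0.004] F [-0.8 -0.2  0.6] w -0.002 t 30.37
```

View pics/w36.png

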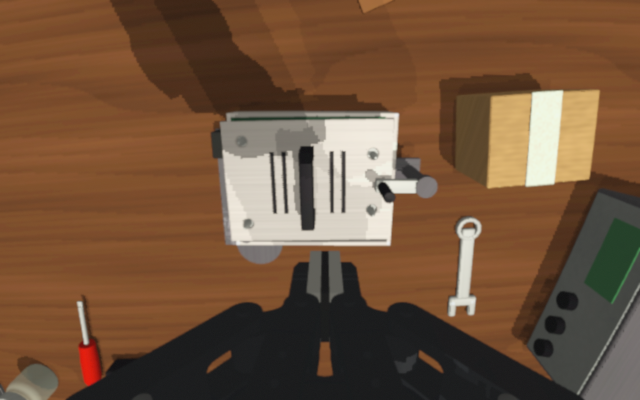

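View pics/s36c.png

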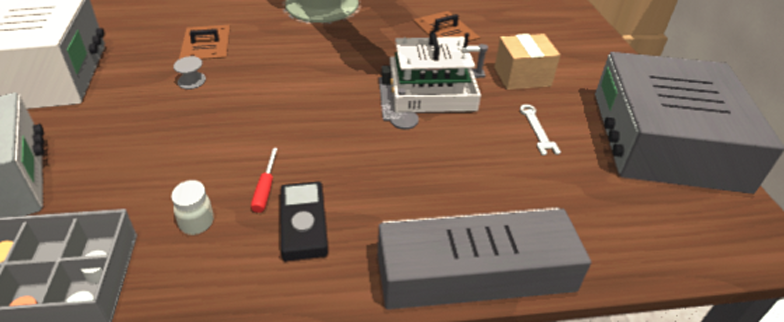

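Run:
```python
from h import *
d,m=load("w36.npz"); P=cloud(m,d)
k=np.zeros(d.shape,bool); k[125:235,228:365]=1
Q=P[k]; Q=Q[(Q[:,2]>.095)&(Q[:,2]<.112)]
A=np.c_[Q[:,:2]-Q[:,:2].mean(0),np.ones(len(Q))]; print("cover plane",np.linalg.lstsq(A,Q[:,2],rcond=None)[0].round(4))
pv=plane(m,[(427,187)],.115)[0]; pg=plane(m,[(388,198)],.15)[0]; f=np.arctan2(*(pg-pv)[[1,0]]); print("pivot",pv,"peg",pg,"bar angle",f,"latch",(1.503-1.071-f))
im=cv2.imread("pics/w36.png"); crop(im,200,100,450,260,3.2,"w36c")
```

```text
cover plane [ 0.0015 -0.0006  0.104 ]
pivot [0.43627292 0.34257763 0.115     ] peg [0.43352572 0.30048902 0.15      ] bar angle -1.6359758341648414 latch 2.0679758341648413
```

View pics/w36c.png

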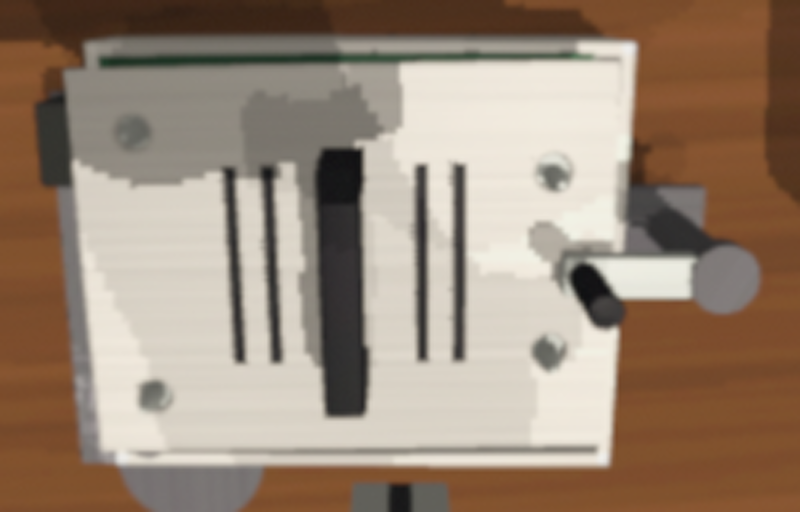

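Run:
```python
from h import *
fix(); print(manip.finish_job())
```

```text
pos [0.4287 0.2499 0.2707] yaw 3.0804 rotfix [-0.001 -0.01   0.   ] F [ 0.  -0.4  0.5] w -0.0 t 30.52
the job is handed in; nothing more can be done
None
```

I swung the chassis home against its stop, set the board and then the cover onto their shoulders, pushed the latch closed, and handed the job in at 30.5 s. I got no verdict back.

| Item | Last check | Result |
|---|---|---|
| Chassis | Push at the stop | Stop force rose to about 17 N |
| Chassis | Yaw in three later pictures | 1.50 to 1.51 rad, steady |
| Board | Seen on all four posts after release | Down at about 60 mm, resting on the lower shoulders |
| Cover | Plane fitted to the depth picture | Top at 104 mm (4 mm plate on the 100 mm shoulders), tilt about 0.002 rad |
| Latch | Angle measured from peg and pivot | 2.07 of 2.071 rad, firm at about 8 N, bar over the cover edge |
| Arm | Final pose | Parked clear above, touching nothing |

- **Disagreement on the cover:** the longer-range post position was about 1 to 2 mm off in x from the close-up view through the cover holes. I shifted the cover about 1.5 mm before lowering; it went on without resistance.
- **Less certain:** I could not read the chassis joint directly. The stop force and a rough estimate of 1.55 rad (within about 0.05) from the stop block's position say it is home.
- **Less certain:** a quick fit of the cover's outline afterwards had errors of about 3 mm, so I relied on the pins showing in all four holes.
- **Bystanders:** they look undisturbed in the last pictures, but I did not measure them.

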